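# Gauge the wide well of a dry-bath block with a telescoping bore gauge

## Robot

A 6-joint arm with a two-finger parallel gripper is mounted at the origin on a cart in front of the work surface, level with it; the furniture and walls round the work are solid. World frame = base frame: x ahead of the robot, y to its left, z up, the work surface at z = 0. Lengths are in mm, angles in rad, forces in N, time in s.
With the tool pointing down it reaches from about 300 to 775 mm from the base axis. Payload 14.6 kg.
Tool frame: the origin (TCP) lies at the very end of the fingers, on their centre line; the grasp point (between the pads) lies 19 mm behind it; z points along the fingers, y is the direction in which the jaws open and shut (so a half turn about z gives the same grasp; the last joint's range is limited). The gripper opens to 85 mm and grips with 20 to 120 N. Pads are 22 mm wide; open, the fingers measure 114 mm over their backs; the gripper's body (76 mm by 85 mm) begins 54 mm behind the grasp point. The pads swing forward as they close: fully open they stand 13 mm farther back than shut.
Start: joints at [-1.316, 0.3, 1.521, -0, 1.321, -0.067], TCP at [173.944, -521.759, 231.281] pointing down, gripper open.
Joint ranges: [-3.03, 3.03], [-0.79, 2.21], [0.23, 2.52], [-1.04, 4.18], [0, 3.07], [-2.55, 2.55]. Speed limits (rad/s): [2.22, 2.22, 2.57, 3.14, 3.14, 3.14].

## Interface

Orientations are given as [roll, pitch, yaw] about the fixed x, y, z axes, in that order (R = Rz(yaw) Ry(pitch) Rx(roll)).
In Python, from rig import readout, cams, manip gives the robot as it stands.
- The arm moves only by the tool send_rows, never from a script. Its argument "plan" is one flat list of numbers, 7 for each row, row after row: the turn, a rotation vector about the world's x, y, z in degrees, then the shift along the world's x, y, z in mm, then the closure, from 0 (fully open) to 1 (shut). In form: [rx, ry, rz, dx, dy, dz, gripper, rx, ry, rz, dx, dy, dz, gripper, ...]. A call has 1 to 12 rows; each row shifts and turns the pose as measured when the row begins; what a row does not reach is not made up. A row lasts 1/10 s, in which the tool goes at most 50 mm and 8.59 degrees, less where a joint would pass 70% of its speed; a pose out of reach is approached as far as the arm can. A call with a gripper value outside its range is refused whole. The fingers move at their own pace and stop on an object; the grip force is fixed at half the most. Time passes only in rows, so rows that do not move let the fingers close. It gives the time, the measured TCP pose, the force and the opening at its end, in the units of the state.
- readout.observe(): the state, without advancing time (a new reading comes with each control period).
- cams.grab_frame(name): name is "side" or "top" or "wrist"; returns a dict with "pixels" (420x560x3 uint8, blue, green, red), "intrinsics" (3x3 intrinsics, pixels), "cam_to_world" (4x4, takes a point from camera to world coordinates). Camera axes: x right, y down, z forward; pixel columns grow to the right and rows downward; lengths in mm; the calibration is good to about 2 mm. A picture is of the moment at which its call begins. There is no depth.
- manip.hand_in(): hands the job in, once; it reports no verdict.
The state is a dict: "time_s": time; "joint_positions": joint angles; "joint_velocities": joint speeds; "tau": joint torques, N m; "tcp_pos": TCP position; "ee_rot": TCP orientation; "wrist_force": force on the tool from outside, world axes, zero at the start; "torque": the same for the moment, N m; "opening": finger opening in mm.
Only numpy, scipy, OpenCV 4.12 (cv2) and the standard library are available. Lean on these libraries where they do the work, as an engineer would, in place of code of your own. Each camera call takes 0.05 s, during which the arm holds its last target.

## Task

Take the telescoping bore gauge from its round stand and lower it upright into the wider of the two wells of the aluminium block until it rests on the well's floor, so that its sprung plungers feel the wall. Let go, press the lock button on its top down until it stops, draw the locked gauge out and stand it back in its round stand with the measured width still set. Be gentle with gauge and block, and leave the flask, the small bottle and the roll of tape where they are.

Things in the scene. Friction and masses are not known exactly. Their poses are not given: they have to be found in the camera images.
- gauge: Telescoping bore gauge, 132 mm tall, about 0.13 kg, standing upright in the stand at the start. Origin at the centre of its foot's underside, z up along the gauge, y along its two plungers. Steel barrel 28 mm across from the foot to 26 mm up (foot edge chamfered 1.5 mm), taper to a round grooved handle 18 mm across from 33 to 119 mm above the foot, lock button above that. Grip it by the handle.
- gauge_center (a point): Point on the gauge's axis 66 mm above the foot's underside; it lies within the handle.
- plunger_a_end (a point): Domed outer end of the plunger (8 mm thick) that sticks out to the gauge's +y side, 14 mm above the foot. Free, this end is 24.5 mm from the axis, so the two ends span 49 mm; until the lock is pressed a spring of about 2 N pushes it out, and it can be pushed in by 9.5 mm. The span of the two ends is the measured width.
- plunger_b_end (a point): The same for the plunger on the gauge's -y side. Pushing the plungers past the well's funnel takes 5 to 10 N: go slowly; in the well they drag with about 2 N in all, which can hold a gauge let go above the floor, and it then tips over about them.
- lock_top (a point): Centre of the top of the black lock button (13 mm across), on the gauge's axis, 132 mm above the foot while unlocked. Pushed straight down it yields from about 5 N, takes up to 10 N, and stops hard 6 mm down, where it stays. Down, it takes the spring off the plungers and they stay where they are, held only by friction (0.6 N each), so do not knock them.
- lock (a joint): Lock button travel in m: 0 up (unlocked), about 0.006 down (locked).
- block: Aluminium dry-bath block, 136 x 76 x 70 mm, on a 150 x 90 x 4 mm black base, fixed to the worktop, at any heading. Origin at the centre of its underside, x along its length. Two round wells open upward, the wide one at x = -32 mm and the narrow one at x = +34 mm.
- well_wide (a point): Centre of the wide well's mouth, level with the block's top, 70 mm above the worktop. Well 40 mm across, with a 10 mm deep funnel at the mouth (52 mm across at the top). Its floor, a grey pad that yields about 1 mm for 6 N and at most 3 mm, lies 28 to 50 mm below the mouth, different each time and not measured: find it by touch.
- well_narrow (a point): Centre of the mouth of the narrow well (32 mm across, same funnel). Not to be gauged.
- stand: White round stand of the gauge, 72 mm across, 12 mm high, fixed to the worktop, origin at the centre of its underside.
- stand_socket (a point): Centre of the floor of the stand's round socket: 32 mm across, its floor 6 mm above the worktop and 6 mm below the stand's rim. The gauge's foot stands on it; it is a grey pad that yields about 1 mm for 6 N.
- flask: Small glass conical flask, 63 mm across, 109 mm tall, loose; origin under its centre. Bystander.
- small_bottle: Small bottle with a screw cap, 46 mm across, 86 mm tall, loose; origin under its centre. Bystander.
- tape: Roll of tape lying flat, 64 mm across, 18 mm high, loose; origin under its centre. Bystander.
- pad (a joint): How far the sprung grey pad that forms the wide well's floor is pushed down, in m: 0 untouched, at most 0.003. It does not tell how deep the floor lies.
Things that resemble listed ones, but are neither listed nor needed, are in the scene too. Leave any blue or yellow look-alike of the gauge alone.

How it is judged:
By the outcome, as a careful person would: the job done as asked, in the order asked, and still so for the second after the job is handed in, with the robot touching nothing.
It also fails if it takes over 64 s, if anything falls off the work surface, if the arm or the gripper's body presses on something with over 40 N, if the wrist force passes 120 N, or if a joint passes its speed limit or range.

## Working session

There is one attempt and no reset: what is moved stays moved. The work goes in short steps, Python scripts to look and compute and a tool call to move; the robot and the scene stay as the last step left them, time stands still between calls to the robot, and variables do not carry over. Pictures are saved under pics/ and viewed, and the job is handed in when it is done.

Besides the shell and the picture viewer there is one more tool, called after "Request:" by a JSON object that holds its "api" and its "payload". send_rows: Moves the arm, as the interface text tells. Its arguments: {"type":"object","properties":{"plan":{"type":"array"}},"required":["plan"]}

```bash
ls; mkdir -p pics
python3 - <<'E'
from rig import readout, cams
import cv2
print(readout.observe())
for n in ["side","top","wrist"]:
    f=cams.grab_frame(n); cv2.imwrite(f"pics/{n}0.png",f["pixels"]); print(n,f["intrinsics"],f["cam_to_world"].round(3).tolist() if hasattr(f["cam_to_world"],'round') else f["cam_to_world"])
E
```

```text
pics
{'time_s': 0.0, 'joint_positions': array([-1.31561137e+00,  3.00472577e-01,  1.52158304e+00, -8.84138856e-06,
        1.32065790e+00, -6.65895268e-02]), 'joint_velocities': array([ 2.75047196e-04, -2.50496133e-04,  1.68000608e-03, -1.16651484e-03,
        1.07163977e-04,  7.79421597e-05]), 'tau': array([ 1.64213685e-03, -5.43496943e+01, -3.61794126e+01,  5.27884424e-05,
        4.03731130e-03,  1.90458951e-05]), 'tcp_pos': array([ 173.88180271, -521.55429393,  230.7196639 ]), 'ee_rot': array([-3.14047371e+00, -6.60376701e-05,  3.21776641e-01]), 'wrist_force': array([-0.47062809,  0.07512581, -0.23334831]), 'torque': array([ 0.01699423, -0.00038879, -0.01324252]), 'opening': 85.55230001512261}
side [[382.7183516    0.         280.59563181]
 [  0.         382.7183516  208.20174051]
 [  0.           0.           1.        ]] [[-0.91, -0.205, 0.36, 212.639], [-0.414, 0.48, -0.773, 602.113], [-0.014, -0.853, -0.522, 568.251], [0.0, 0.0, 0.0, 1.0]]
top [[379.51941984   0.         275.05322729]
 [  0.         379.51941984 211.02181644]
 [  0.           0.           1.        ]] [[-0.02, -0.982, 0.186, 345.63], [-1.0, 0.022, 0.006, -66.567], [-0.01, -0.186, -0.982, 953.793], [0.0, 0.0, 0.0, 1.0]]
wrist [[298.60712988   0.         279.15550917]
 [  0.         298.60712988 210.39220962]
 [  0.           0.           1.        ]] [[0.316, -0.898, -0.306, 252.099], [-0.949, -0.299, -0.101, -495.046], [-0.001, 0.323, -0.947, 374.623], [0.0, 0.0, 0.0, 1.0]]
```

View pics/side0.png

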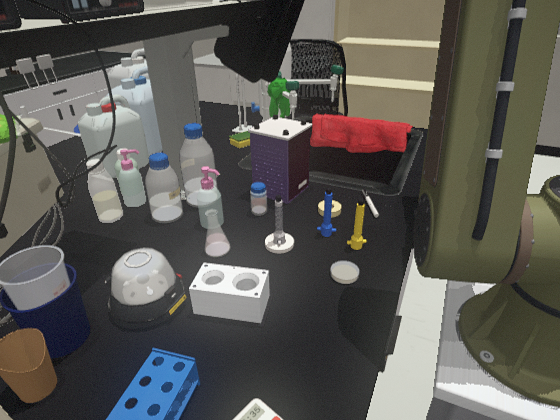

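View pics/top0.png

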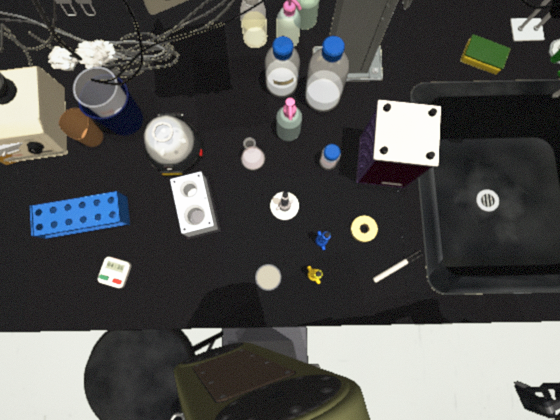

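View pics/wrist0.png

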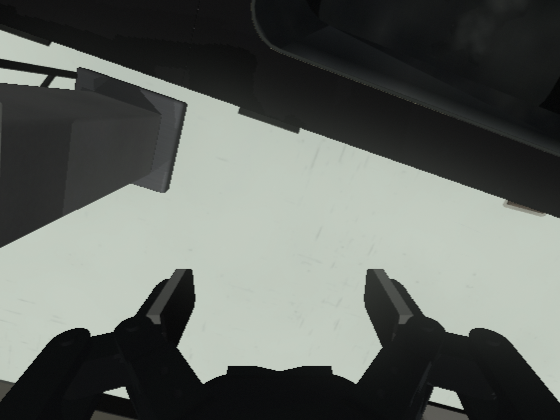

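The side view shows the gauge in its stand at about (280,240) and the block at (230,290). The top view shows the stand at (284,206), the block at (195,205), the flask at (252,157), the bottle at (330,157) and the tape at (364,229). Next I'll enlarge these areas.

```bash
cat > h.py <<'E'
import numpy as np, cv2
from rig import readout, cams
def crop(n,x0,y0,x1,y1,s,out,px=None):
    f=cams.grab_frame(n) if px is None else None
    im=f["pixels"] if px is None else cv2.imread(px)
    c=cv2.resize(im[y0:y1,x0:x1],None,fx=s,fy=s,interpolation=cv2.INTER_CUBIC)
    step=10
    for x in range((x0+step-1)//step*step,x1,step):
        cv2.line(c,(int((x-x0+.5)*s),0),(int((x-x0+.5)*s),6 if x%50 else 14),(0,255,0),1)
        if x%20==0: cv2.putText(c,str(x),(int((x-x0+.5)*s)-10,24),0,.35,(0,255,0),1)
    for y in range((y0+step-1)//step*step,y1,step):
        cv2.line(c,(0,int((y-y0+.5)*s)),(6 if y%50 else 14,int((y-y0+.5)*s)),(0,255,0),1)
        if y%20==0: cv2.putText(c,str(y),(16,int((y-y0+.5)*s)+4),0,.35,(0,255,0),1)
    cv2.imwrite(out,c); return f
def cal(n):
    f=cams.grab_frame(n); return f["intrinsics"],f["cam_to_world"]
def ray(K,T,u,v):
    d=T[:3,:3]@np.linalg.solve(K,[u,v,1]); return T[:3,3],d
def atz(K,T,u,v,z):
    o,d=ray(K,T,u,v); return o+d*(z-o[2])/d[2]
def proj(K,T,p):
    c=T[:3,:3].T@(np.asarray(p,float)-T[:3,3]); q=K@c; return q[:2]/q[2]
E
python3 - <<'E'
from h import *
crop("top",150,140,350,290,4,"pics/topc.png",px="pics/top0.png")
crop("side",180,180,310,330,4,"pics/sidec.png",px="pics/side0.png")
E
```

```text
(no output)
```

View pics/topc.png

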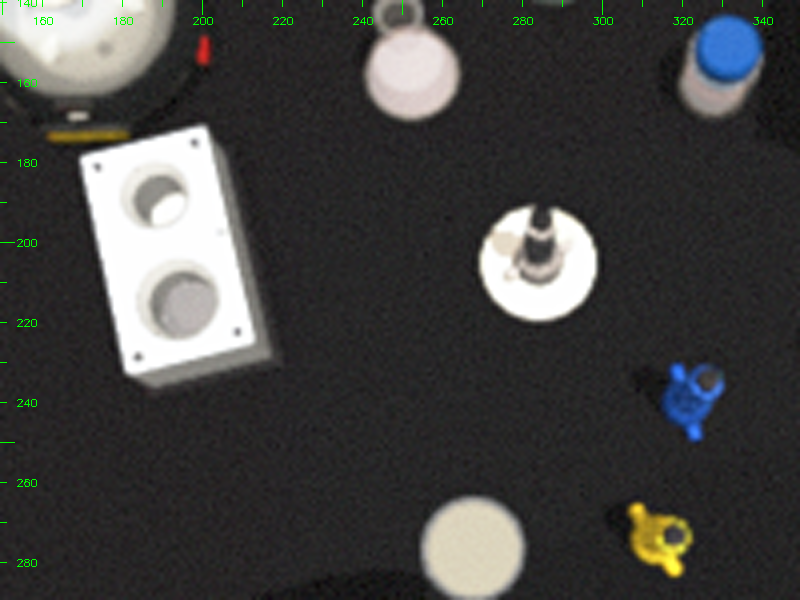

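View pics/sidec.png

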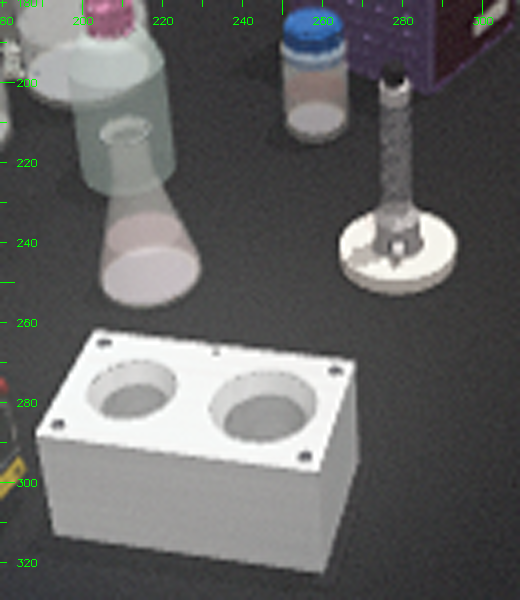

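Run:
```python
from h import *
Kt,Tt=cal("top");Ks,Ts=cal("side")
q=lambda x,y:(150+x/4-.5,140+y/4-.5); s=lambda x,y:(180+x/4-.5,180+y/4-.5)
# block corners top
for n,K,T,pts in [("top",Kt,Tt,[q(80,157),q(207,125),q(255,345),q(125,376)]),("side",Ks,Ts,[s(97,331),s(356,360),s(319,471),s(37,437)])]:
    P=np.array([atz(K,T,u,v,70) for u,v in pts]); print(n,P.round(1)[:,:2].tolist(),"c",P.mean(0).round(1),"edges",[np.linalg.norm(P[i]-P[(i+1)%4]).round(1) for i in range(4)])
    print(" hd",[np.degrees(np.arctan2(*(P[(i+1)%4]-P[i])[[1,0]])).round(1) for i in range(4)])
print("wide top",atz(Kt,Tt,*q(178.5,301),70),"side",atz(Ks,Ts,*s(263,406),70))
print("stand top",atz(Kt,Tt,*q(539,263),12),"side",atz(Ks,Ts,*s(399,244),12))
# button top
print("button top", atz(Kt,Tt,*q(542,207),138),"side",atz(Ks,Ts,*s(395,68),138))
print("flask",atz(Kt,Tt,*q(412,75),5)," bottle",atz(Kt,Tt,*q(730,47),86), "tape",atz(Kt,Tt,364,229,18))
```

```text
top [[598.1, 192.0], [616.4, 115.5], [481.1, 85.0], [464.3, 161.3]] c [540.  138.4  70. ] edges [np.float64(78.7), np.float64(138.8), np.float64(78.1), np.float64(137.3)]
 hd [np.float64(-76.5), np.float64(-167.3), np.float64(102.4), np.float64(12.9)]
side [[613.2, 116.9], [482.4, 84.3], [464.2, 159.6], [594.9, 192.9]] c [538.7 138.4  70. ] edges [np.float64(134.8), np.float64(77.5), np.float64(134.9), np.float64(78.2)]
 hd [np.float64(-166.0), np.float64(103.6), np.float64(14.3), np.float64(-76.5)]
wide top [508.41247477 130.6788959   70.        ] side [508.41790798 132.03169142  70.        ]
stand top [538.52554134 -84.57709     12.        ] side [537.00932119 -83.50802373  12.        ]
button top [544.24008871 -84.60450381 138.        ] side [535.8105852  -80.18461096 138.        ]
flask [667.21605432  -4.8253833    5.        ]  bottle [ 652.80750914 -200.74831016   86.        ] tape [ 472.75599217 -280.7988933    18.        ]
```

Request:
{"api": "send_rows", "payload": {"plan": [0,0,0,15,18,0,0,0,0,0,29,36,0,0,0,0,0,32,39,0,0,0,0,0,32,39,0,0,0,0,0,32,39,0,0,0,0,0,32,39,0,0,0,0,0,32,39,0,0,0,0,0,32,39,0,0,0,0,0,32,39,0,0,0,0,0,29,36,0,0,0,0,0,20,26,0,0,0,0,0,0,0,0,0]}}

```text
time_s: 1.45
tcp_pos: [490.3, -125.0, 230.2]
ee_rot: [-3.141, -0.001, 0.318]
wrist_force: [0.7, 0.2, -0.7]
opening: 85.7
```

Run:
```python
from h import *
s=readout.observe(); print({k:np.round(s[k],3) for k in ("time_s","tcp_pos","ee_rot","wrist_force","joint_positions")})
f=cams.grab_frame("wrist"); cv2.imwrite("pics/w1.png",f["pixels"])
for p in [(537.8,-84,138),(537.8,-84,12),(537.8,-84,6)]: print(proj(f["intrinsics"],f["cam_to_world"],p))
```

```text
{'time_s': np.float64(1.45), 'tcp_pos': array([ 490.348, -124.99 ,  230.18 ]), 'ee_rot': array([-3.141e+00, -1.000e-03,  3.180e-01]), 'wrist_force': array([ 0.67 ,  0.154, -0.657]), 'joint_positions': array([-3.230e-01,  2.030e-01,  1.645e+00,  1.000e-03,  1.293e+00,
        9.300e-01])}
[248.98052655 142.44524719]
[259.33755056 131.06465646]
[259.65781747 130.71273813]
```

View pics/w1.png

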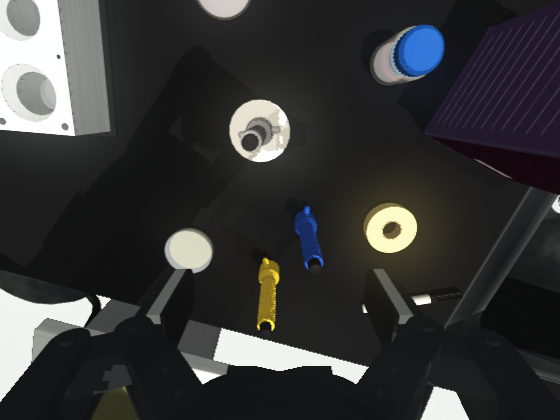

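The wrist view shows the gauge's button near (251,142) and the stand's centre near (260,131). Both match my estimate. A closer crop will refine them.

Run:
```python
from h import *
f=crop("wrist",220,90,300,170,8,"pics/w1c.png")
```

```text
(no output)
```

View pics/w1c.png

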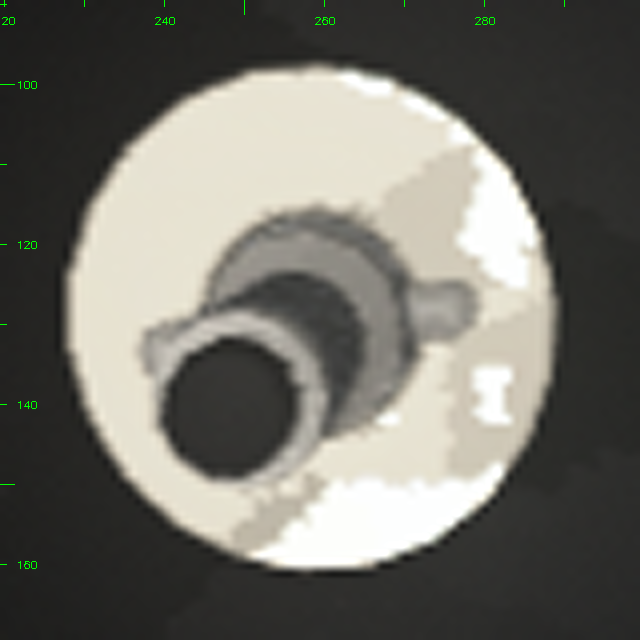

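Run:
```python
from h import *
K,T=cal("wrist")
print("button",atz(K,T,248.4,140.5,138),"stand",atz(K,T,258.4,129.2,12))
# plungers ends at z=20
a=atz(K,T,220+160/8-.5,90+350/8-.5,20);b=atz(K,T,220+460/8-.5,90+307/8-.5,20);print(a,b,np.degrees(np.arctan2(*(b-a)[[1,0]])))
print("tcp",readout.observe()["tcp_pos"])
```

```text
button [537.67916619 -85.63948075 138.        ] stand [538.0234274  -84.87147698  12.        ]
[527.60115037 -65.84624339  20.        ] [ 546.67650633 -105.05269928   20.        ] -64.05540613867662
tcp [ 488.54785965 -128.07797889  230.26057056]
```

Request:
{"api": "send_rows", "payload": {"plan": [0,0,0,13,11,-10,0,0,0,0,25,22,-20,0,0,0,0,11,10,-20,0,0,0,0,0,0,0,0,0,0,0,0,0,0,0]}}

```text
time_s: 2.1
tcp_pos: [536.7, -90.2, 180.4]
ee_rot: [3.14, -0.002, 0.306]
wrist_force: [0.4, 0.0, -0.0]
opening: 85.1
```

Run:
```python
from h import *
f=crop("wrist",180,160,380,310,4,"pics/w2.png")
s=readout.observe(); print(s["time_s"],s["tcp_pos"],s["ee_rot"],s["joint_velocities"].round(3))
K,T=f["intrinsics"],f["cam_to_world"];print(proj(K,T,(537.8,-85,138)),proj(K,T,(537.8,-85,12)))
```

```text
2.15 [536.52568188 -90.27756277 180.40856751] [ 3.13986418e+00 -1.93874812e-03  3.05568390e-01] [ 0.001 -0.013 -0.001  0.001  0.     0.002]
[273.20132692 233.53497227] [275.22643932 187.39351303]
```

View pics/w2.png

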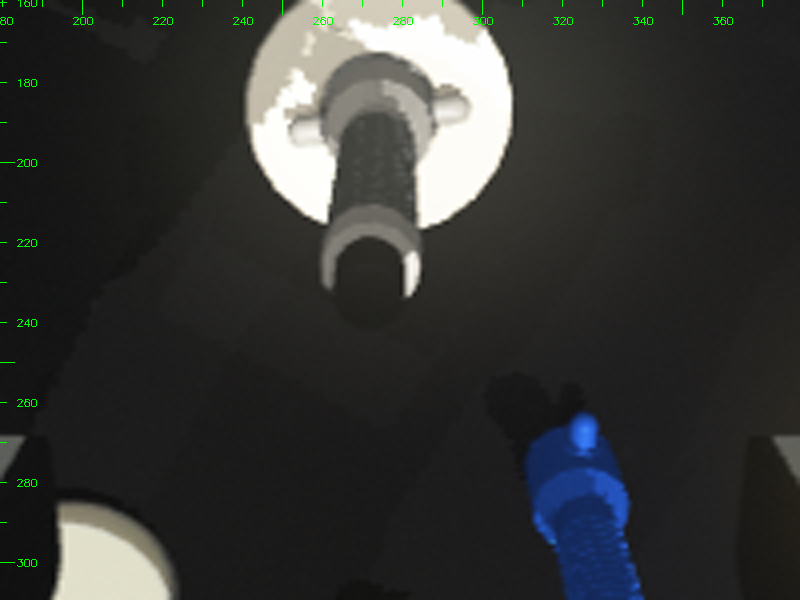

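The button's top shows at about (272,232.5), within 1 px of the prediction, so I'll descend to grasp.

Request:
{"api": "send_rows", "payload": {"plan": [0,0,0,1,6,-15,0,0,0,0,0,0,-30,0,0,0,0,0,0,-30,0.2,0,0,0,0,0,-20,0.4,0,0,0,0,0,0,0.4]}}

```text
time_s: 2.65
tcp_pos: [536.9, -89.8, 89.5]
ee_rot: [3.134, -0.01, 0.299]
wrist_force: [0.4, -0.1, 1.3]
opening: 51.3
```

Run:
```python
from h import *
f=crop("wrist",180,180,380,330,4,"pics/w3.png")
s=readout.observe(); print(s["time_s"],s["tcp_pos"],s["ee_rot"],s["wrist_force"],s["opening"])
```

```text
2.7 [537.63543967 -89.90340554  91.06339052] [ 3.13332234 -0.01213608  0.29944831] [ 0.47495732 -0.21699549  0.29088796] 50.78115214266786
```

View pics/w3.png

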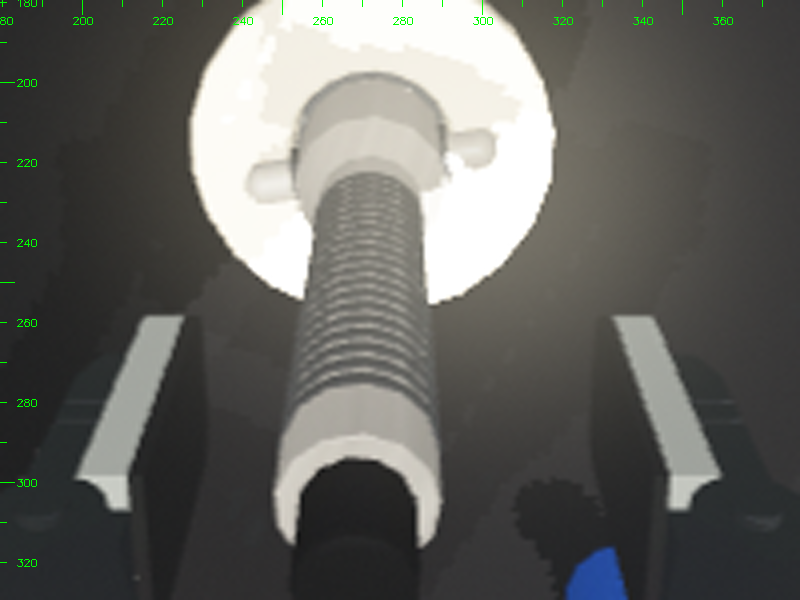

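The pads sit about 5 mm to the right of the handle, on its −y side, and the tool has tilted slightly. I'll correct both.

```bash
cat >> h.py <<'E'
from scipy.spatial.transform import Rotation as Ro
def corr(x=None,y=None,z=None,yaw=0.30):
    s=readout.observe(); R=Ro.from_euler("xyz",s["ee_rot"]); G=Ro.from_euler("xyz",[np.pi,0,yaw])
    rv=np.degrees((G*R.inv()).as_rotvec()); p=s["tcp_pos"]
    t=[a if a is not None else b for a,b in zip((x,y,z),p)]
    print("t",round(float(s["time_s"]),2),"turn",rv.round(2),"shift",(np.array(t)-p).round(2),"tcp",p.round(2),"F",s["wrist_force"].round(2),"open",round(float(s["opening"]),2))
E
python3 -c "
from h import *
corr(537.8,-84.7,83)"
```

```text
t 2.7 turn [0.25 0.8  0.03] shift [ 0.16  5.2  -8.06] tcp [537.64 -89.9   91.06] F [ 0.47 -0.22  0.29] open 50.78
```

Request:
{"api": "send_rows", "payload": {"plan": [0.2,0.8,0,0,5,-4,0.4,0,0,0,0,0,0,0.4]}}

```text
time_s: 2.9
tcp_pos: [538.5, -85.7, 90.1]
ee_rot: [3.139, -0.002, 0.298]
wrist_force: [0.6, -0.8, 0.4]
opening: 51.5
```

```bash
python3 -c "
from h import *
corr(537.8,-84.7,83)"
```

```text
t 2.9 turn [0.09 0.17 0.11] shift [-0.73  0.97 -7.06] tcp [538.53 -85.67  90.06] F [ 0.63 -0.79  0.45] open 51.45
```

Request:
{"api": "send_rows", "payload": {"plan": [0.1,0.2,0.1,-0.5,1,-6,0.4,0,0,0,0,0,-3,0.4,0,0,0,0,0,0,0.4]}}

```text
time_s: 3.2
tcp_pos: [538.9, -84.7, 82.4]
ee_rot: [3.141, -0.002, 0.3]
wrist_force: [-0.5, -0.1, 0.5]
opening: 51.3
```

```bash
python3 -c "
from h import *
corr(537.8,-84.7,83)"
```

```text
t 3.2 turn [ 0.02  0.13 -0.01] shift [-1.1   0.04  0.55] tcp [538.9  -84.74  82.45] F [-0.45 -0.15  0.47] open 51.32
```

Request:
{"api": "send_rows", "payload": {"plan": [0,0.1,0,-1,0,0,0.65,0,0,0,0,0,0,0.7,0,0,0,0,0,0,0.75,0,0,0,0,0,0,0.8,0,0,0,0,0,0,1,0,0,0,0,0,0,1]}}

```text
time_s: 3.8
tcp_pos: [537.9, -84.7, 82.8]
ee_rot: [3.141, -0.001, 0.3]
wrist_force: [-0.1, 0.7, -0.6]
opening: 15.7
```

```bash
python3 -c "
from h import *
corr(537.8,-84.7,83)
f=crop('wrist',180,180,380,330,4,'pics/w4.png')
f=crop('side',220,160,360,265,5,'pics/s4.png')
"
```

```text
t 3.8 turn [ 0.02  0.04 -0.02] shift [-0.09 -0.01  0.17] tcp [537.89 -84.69  82.83] F [-0.11  0.75 -0.56] open 15.73
```

View pics/w4.png

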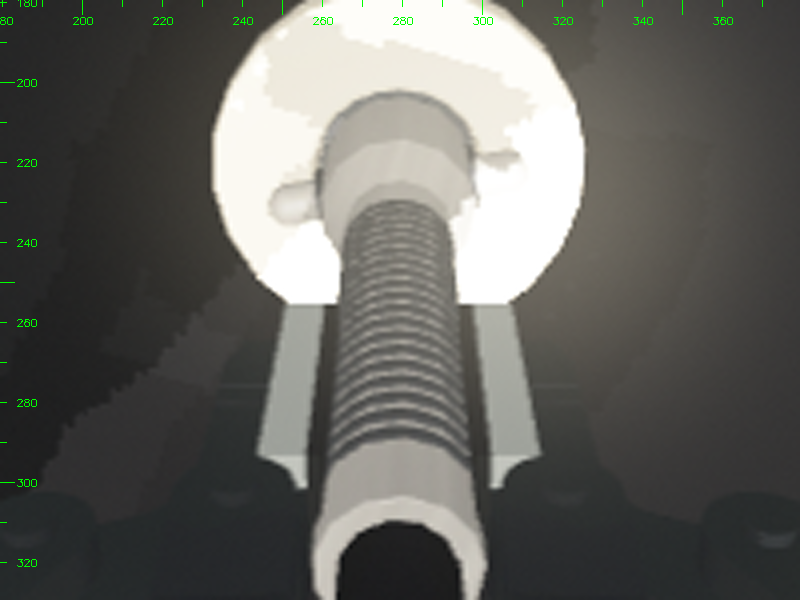

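View pics/s4.png

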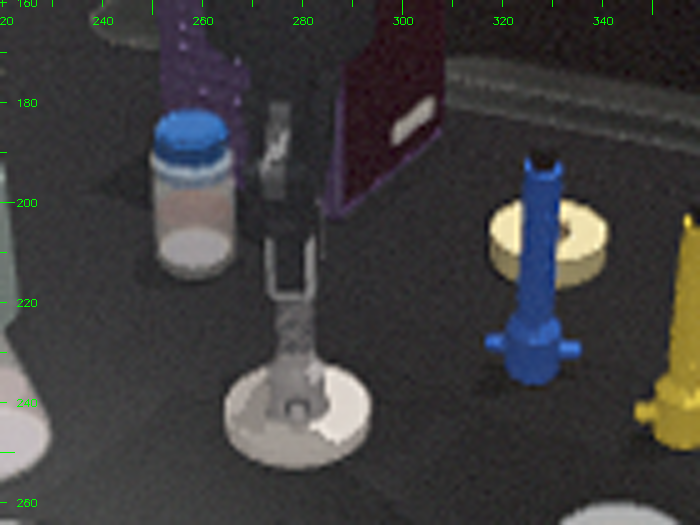

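Request:
{"api": "send_rows", "payload": {"plan": [0,0,0,0,0,5,1,0,0,0,0,0,12,1,0,0,0,0,0,25,1,0,0,0,0,0,30,1,0,0,0,-1,10,20,1,0,0,0,-3,25,8,1,0,0,0,-5,38,0,1,0,0,0,-5,38,0,1,0,0,0,-5,38,0,1,0,0,0,-5,35,0,1,0,0,0,-3,20,0,1,0,0,0,0,0,0,1]}}

```text
time_s: 5.1
tcp_pos: [508.4, 126.1, 197.1]
ee_rot: [3.14, -0.008, 0.298]
wrist_force: [0.3, -0.5, -1.7]
opening: 15.7
```

```bash
python3 -c "
from h import *
corr(508.3,131.2,160)
print(readout.observe()['joint_positions'])
"
```

```text
t 5.1 turn [-0.02  0.45  0.13] shift [ -0.09   5.11 -37.14] tcp [508.39 126.09 197.14] F [ 0.3  -0.5  -1.71] open 15.73
[ 1.73660665e-01  2.68603599e-01  1.64332584e+00 -1.10259161e-03
  1.22181601e+00  1.44712921e+00]
```

Wrist force z reads −1.7 N, which matches the gauge's weight. I'll move to about 10 mm above the mouth and check.

Request:
{"api": "send_rows", "payload": {"plan": [0,0.4,0.1,0,5,-10,1,0,0,0,0,0,-20,1,0,0,0,0,0,-10,1,0,0,0,0,0,0,1,0,0,0,0,0,0,1]}}

```text
time_s: 5.6
tcp_pos: [508.9, 129.5, 156.4]
ee_rot: [3.142, -0.001, 0.298]
wrist_force: [-0.7, -0.1, -1.4]
opening: 16.0
```

```bash
python3 -c "
from h import *
corr(508.3,131.2,150)
f=crop('wrist',180,150,380,300,4,'pics/w5.png')
f=crop('side',180,200,320,305,5,'pics/s5.png')
f=crop('top',150,140,290,245,5,'pics/t5.png')
"
```

```text
t 5.6 turn [-0.01  0.06  0.12] shift [-0.57  1.68 -6.43] tcp [508.87 129.52 156.43] F [-0.73 -0.14 -1.38] open 16.01
```

View pics/w5.png

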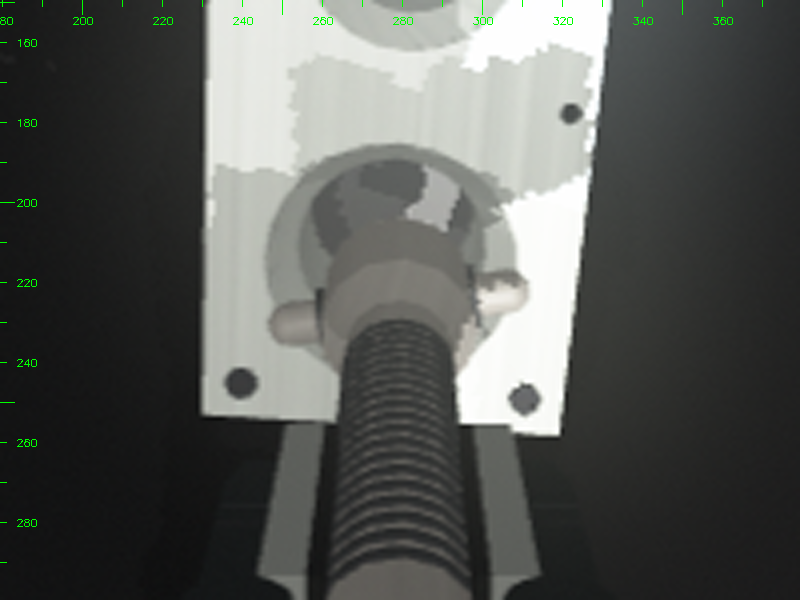

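View pics/s5.png

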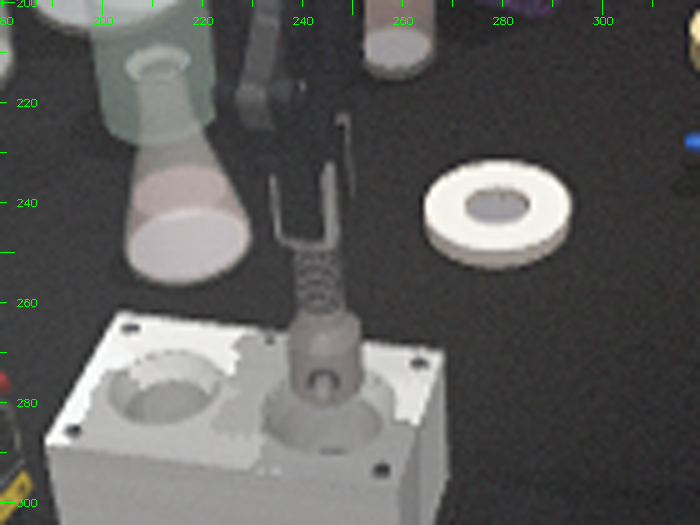

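View pics/t5.png

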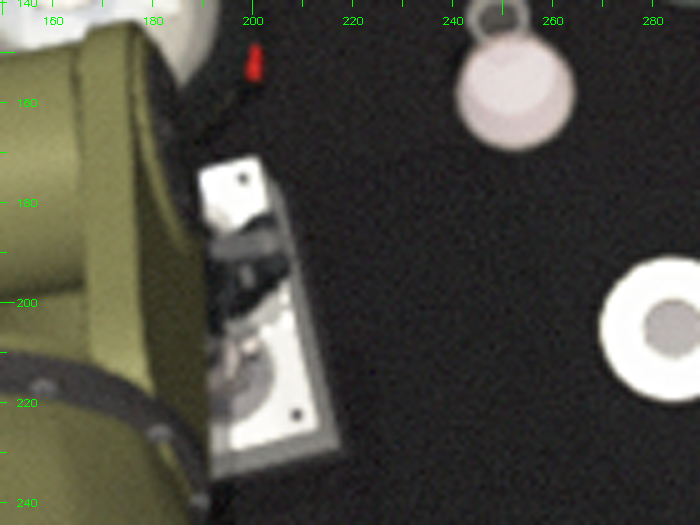

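Run:
```python
from h import *
from scipy.optimize import least_squares
K,T=cal("wrist")
th=np.linspace(0,2*np.pi,200)
def circ(c,r,z): return np.array([proj(K,T,(c[0]+r*np.cos(t),c[1]+r*np.sin(t),z)) for t in th])
def fit(r,z,l,rr,t,c0):
    def f(c):
        P=circ(c,r,z); return [P[:,0].min()-l, P[:,0].max()-rr, P[:,1].min()-t]
    o=least_squares(f,c0); return o.x,o.fun
p=lambda x:180+x/4-.5; v=lambda y:150+y/4-.5
print("funnel",fit(26,70,p(266),p(517),v(143),(508,131)))
print("bore at z60",fit(20,60,p(299),p(486),v(160),(508,131)))
pz=readout.observe()["tcp_pos"]
fz=pz[2]-76.8
# barrel top edge at 26mm up: width 325..473, top ~ 
P=circ((pz[0],pz[1]),14,fz+26);print("barrel top pred",[(P[:,0].min()-180+.5)*4,(P[:,0].max()-180+.5)*4,(P[:,1].min()-150+.5)*4])
P=circ((pz[0],pz[1]),14,fz+1.5);print("barrel foot pred",[(P[:,0].min()-180+.5)*4,(P[:,0].max()-180+.5)*4,(P[:,1].min()-150+.5)*4])
Ks,Ts=cal("side");Kt,Tt=cal("top")
print("stand side rim",atz(Ks,Ts,180+498/5-.5,200+206/5-.5,12),"sock",atz(Ks,Ts,180+497/5-.5,200+205/5-.5,12),"top rim",atz(Kt,Tt,150+671/5-.5,140+329/5-.5,12))
```

```text
funnel (array([507.61504507, 131.55004904]), array([-0.28897708,  0.28893596,  0.01950823]))
bore at z60 (array([507.5757035, 131.3746928]), array([-0.06660045,  0.06664638,  0.00337355]))
barrel top pred [np.float64(322.5356203281665), np.float64(481.1380907496914), np.float64(256.38560569327433)]
barrel foot pred [np.float64(330.07156530558063), np.float64(472.9492185559609), np.float64(214.23108306236952)]
stand side rim [537.00224492 -82.61278396  12.        ] sock [537.79618804 -83.16734894  12.        ] top rim [538.42729185 -83.18166252  12.        ]
```

Request:
{"api": "send_rows", "payload": {"plan": [0,0,0.1,-1,2,-6,1,0,0,0,0,0.5,-8,1,0,0,0,0,0,0,1]}}

```text
time_s: 6.2
tcp_pos: [507.8, 132.8, 141.9]
ee_rot: [3.141, -0.003, 0.301]
wrist_force: [0.3, 0.0, -1.9]
opening: 15.8
```

```bash
python3 -c "
from h import *
corr(508.0,131.4,136)
"
```

```text
t 6.2 turn [-0.03  0.15 -0.03] shift [ 0.19 -1.36 -5.89] tcp [507.81 132.76 141.89] F [ 0.32  0.03 -1.92] open 15.79
```

Request:
{"api": "send_rows", "payload": {"plan": [0,0.1,0,0,-1.3,-3,1,0,0,0,0,0,-3,1,0,0,0,0,0,-2,1]}}

```text
time_s: 6.5
tcp_pos: [507.8, 131.4, 133.1]
ee_rot: [-3.141, -0.001, 0.301]
wrist_force: [-0.1, -0.6, -1.3]
opening: 15.9
```

```bash
python3 -c "
from h import *
corr(508.0,131.4,118)
"
```

```text
t 6.5 turn [-0.03  0.03 -0.04] shift [ 1.800e-01  1.000e-02 -1.515e+01] tcp [507.82 131.39 133.15] F [-0.08 -0.56 -1.3 ] open 15.9
```

Request:
{"api": "send_rows", "payload": {"plan": [0,0,0,0,0,-2,1,0,0,0,0,0,-2,1,0,0,0,0,0,-2,1]}}

```text
time_s: 6.8
tcp_pos: [508.2, 131.2, 127.0]
ee_rot: [3.141, -0.002, 0.301]
wrist_force: [0.3, -1.9, 1.8]
opening: 16.0
```

```bash
python3 -c "
from h import *
corr(508.0,131.4,118)
"
```

```text
t 6.8 turn [-0.02  0.09 -0.04] shift [-0.21  0.17 -9.  ] tcp [508.21 131.23 127.  ] F [ 0.26 -1.91  1.77] open 15.97
```

Request:
{"api": "send_rows", "payload": {"plan": [0,0,0,0,-0.5,-2,1,0,0,0,0,0,-2,1]}}

```text
time_s: 7.0
tcp_pos: [508.6, 130.9, 123.4]
ee_rot: [3.142, -0.003, 0.301]
wrist_force: [-0.7, 1.0, 3.3]
opening: 16.0
```

```bash
python3 -c "
from h import *
corr(508.0,131.4,118)
"
```

```text
t 7.0 turn [-0.05  0.17 -0.03] shift [-0.62  0.52 -5.4 ] tcp [508.62 130.88 123.4 ] F [-0.67  0.95  3.27] open 16.03
```

Request:
{"api": "send_rows", "payload": {"plan": [0,0.1,0,-0.4,0.2,-1.5,1,0,0,0,0,0,-1.5,1]}}

```text
time_s: 7.2
tcp_pos: [508.2, 131.0, 120.2]
ee_rot: [-3.141, -0.001, 0.301]
wrist_force: [0.5, 0.4, 0.3]
opening: 16.1
```

```bash
python3 -c "
from h import *
corr(508.0,131.4,118)
"
```

```text
t 7.2 turn [-0.05  0.08 -0.04] shift [-0.22  0.35 -2.16] tcp [508.22 131.05 120.16] F [0.54 0.45 0.35] open 16.06
```

Now in the bore: Fz is 0.35 N, which is drag minus weight. I'll creep down in small calls and watch the force.

Request:
{"api": "send_rows", "payload": {"plan": [0,0,0,0,0,-1.5,1,0,0,0,0,0,-1,1]}}

```text
time_s: 7.4
tcp_pos: [508.1, 131.0, 117.2]
ee_rot: [-3.141, -0.001, 0.301]
wrist_force: [-0.2, -1.3, 1.1]
opening: 15.9
```

Request:
{"api": "send_rows", "payload": {"plan": [0,0,0,0,0,-1,1,0,0,0,0,0,-1,1]}}

```text
time_s: 7.6
tcp_pos: [508.0, 131.0, 114.9]
ee_rot: [-3.141, -0.001, 0.301]
wrist_force: [0.1, -1.0, 1.0]
opening: 15.8
```

Request:
{"api": "send_rows", "payload": {"plan": [0,0,0,0,0,-1,1,0,0,0,0,0,-1,1]}}

```text
time_s: 7.8
tcp_pos: [508.0, 131.0, 112.7]
ee_rot: [-3.141, -0.001, 0.3]
wrist_force: [0.5, -0.8, -1.0]
opening: 15.5
```

Request:
{"api": "send_rows", "payload": {"plan": [0,0,0,0,0,-1,1,0,0,0,0,0,-1,1]}}

```text
time_s: 8.0
tcp_pos: [508.0, 131.0, 110.5]
ee_rot: [-3.141, -0.001, 0.301]
wrist_force: [0.2, -1.2, -0.5]
opening: 15.8
```

Request:
{"api": "send_rows", "payload": {"plan": [0,0,0,0,0,-1,1,0,0,0,0,0,-1,1]}}

```text
time_s: 8.2
tcp_pos: [508.0, 131.0, 108.3]
ee_rot: [-3.141, -0.001, 0.301]
wrist_force: [-0.0, -0.4, 0.0]
opening: 16.2
```

Request:
{"api": "send_rows", "payload": {"plan": [0,0,0,0,0,-1,1,0,0,0,0,0,-1,1]}}

```text
time_s: 8.4
tcp_pos: [508.2, 131.0, 106.4]
ee_rot: [-3.141, -0.001, 0.301]
wrist_force: [-1.1, -0.7, 5.5]
opening: 15.7
```

Request:
{"api": "send_rows", "payload": {"plan": [0,0,0,0,0,-0.3,1]}}

```text
time_s: 8.5
tcp_pos: [508.3, 131.0, 106.3]
ee_rot: [-3.141, -0.001, 0.301]
wrist_force: [-1.9, -1.0, 4.8]
opening: 16.3
```

Request:
{"api": "send_rows", "payload": {"plan": [0,0,0,0,0,-0.3,1]}}

```text
time_s: 8.6
tcp_pos: [508.3, 131.1, 106.3]
ee_rot: [-3.141, -0.002, 0.301]
wrist_force: [-1.4, -1.2, 5.5]
opening: 15.8
```

The floor is found at TCP z of about 106.3, with 5–6 N of contact force. Now I'll release.

Request:
{"api": "send_rows", "payload": {"plan": [0,0,0,-0.4,0,0,0.75,0,0,0,0,0,0,0.65,0,0,0,0,0,0,0.5,0,0,0,0,0,0,0.5,0,0,0,0,0,0,0.4]}}

```text
time_s: 9.1
tcp_pos: [507.5, 131.1, 105.6]
ee_rot: [-3.141, -0.001, 0.301]
wrist_force: [0.0, -0.3, -0.4]
opening: 51.3
```

```bash
python3 -c "
from h import *
corr(508.0,131.2,118)
f=crop('wrist',180,180,380,330,4,'pics/w6.png')
f=crop('side',180,200,320,305,5,'pics/s6.png')
"
```

```text
t 9.1 turn [-0.05  0.03 -0.03] shift [ 0.48  0.07 12.37] tcp [507.52 131.13 105.63] F [ 0.03 -0.26 -0.41] open 51.28
```

View pics/w6.png

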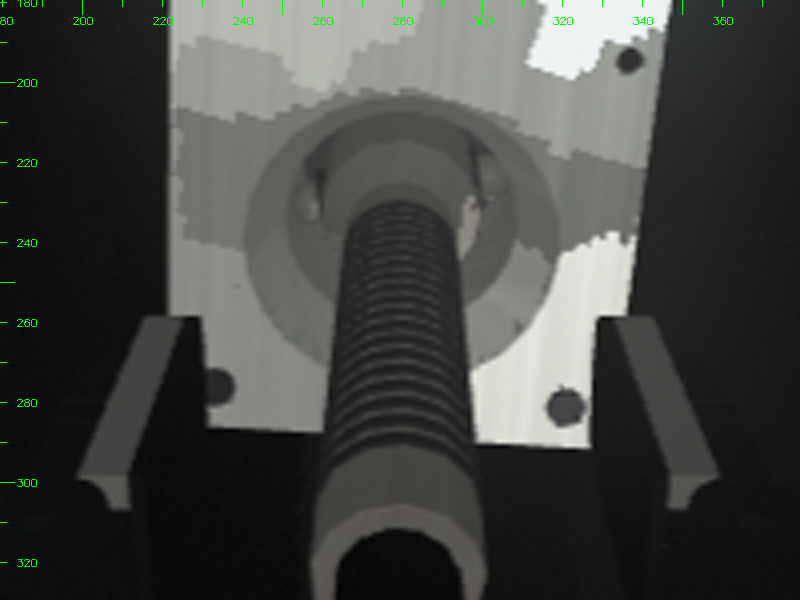

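View pics/s6.png

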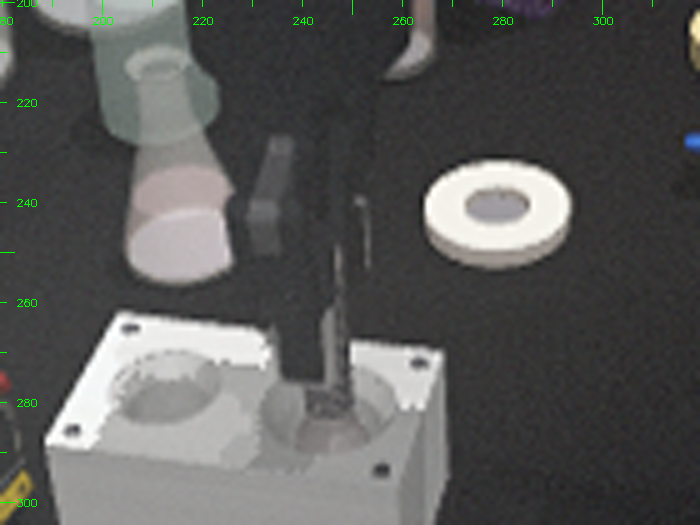

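The gauge stands upright and free, centred in the well. I'll raise the gripper over the button.

Request:
{"api": "send_rows", "payload": {"plan": [0,0,0,0,0,8,0.35,0,0,0,0,0,20,0.35,0,0,0,0,0,30,0.35,0,0,0,0,0,22,0.35,0,0,0,0,0,0,0.35,0,0,0,0,0,0,0.35]}}

```text
time_s: 9.8
tcp_pos: [506.9, 131.0, 190.4]
ee_rot: [-3.141, -0.001, 0.301]
wrist_force: [-0.9, -0.0, -0.1]
opening: 55.4
```

```bash
python3 -c "
from h import *
corr(508.0,131.2,180)
f=crop('wrist',180,180,380,330,4,'pics/w7.png')
f=crop('side',180,170,320,275,5,'pics/s7.png')
"
```

```text
t 9.8 turn [-0.05  0.03 -0.04] shift [  1.06   0.18 -10.42] tcp [506.94 131.02 190.42] F [-0.86 -0.04 -0.09] open 55.36
```

View pics/w7.png

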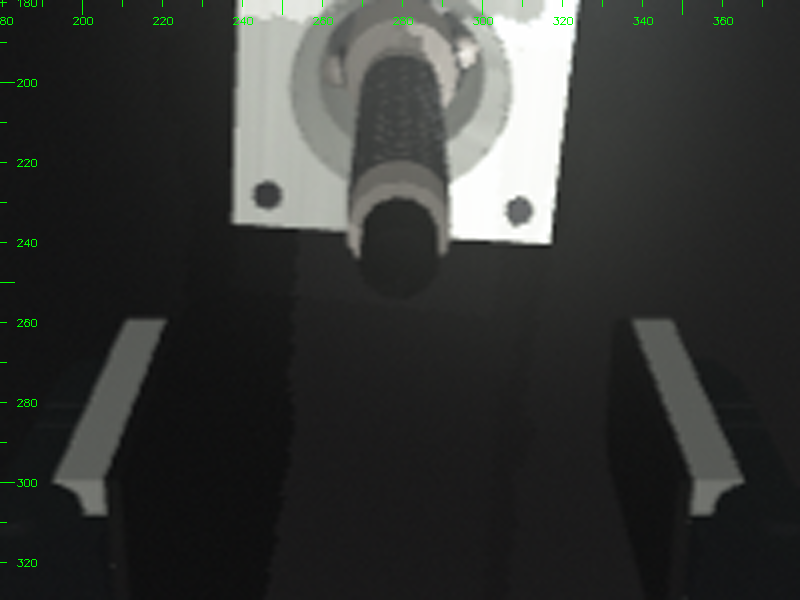

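View pics/s7.png

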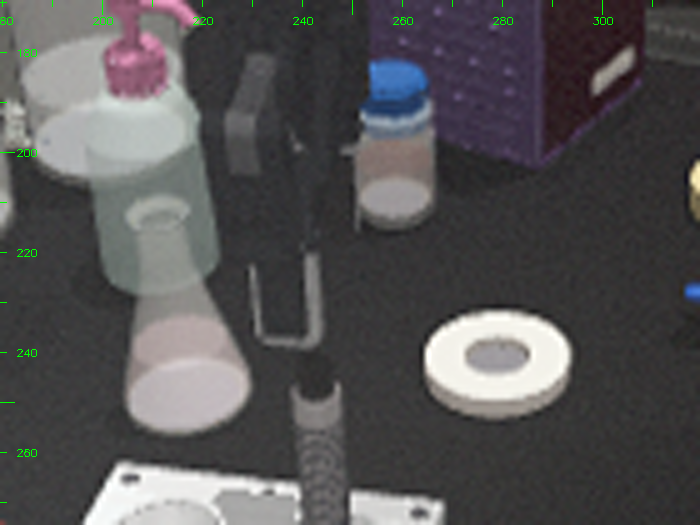

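Run:
```python
from h import *
K,T=cal("wrist");Ks,Ts=cal("side")
print(atz(K,T,279.4,244.5,162),atz(Ks,Ts,180+317/5-.5,170+357/5-.5,162))
# triangulate
o1,d1=ray(K,T,279.4,244.5);o2,d2=ray(Ks,Ts,242.9,240.9)
A=np.c_[d1,-d2];s=np.linalg.lstsq(A,o2-o1,rcond=None)[0];print(o1+s[0]*d1,o2+s[1]*d2)
corr(508,131,170)
```

```text
[507.9126837  131.88429896 162.        ] [508.76117111 128.33256725 162.        ]
[508.49159899 132.06329068 163.2792239 ] [507.29230475 130.68268087 164.01514472]
t 10.0 turn [-0.03 -0.09 -0.04] shift [  1.35   0.02 -19.38] tcp [506.65 130.98 189.38] F [-0.18  0.62  0.29] open 55.75
```

Request:
{"api": "send_rows", "payload": {"plan": [0,-0.1,0,1.3,0.5,0,1,0,0,0,0,0,-4,1,0,0,0,0,0,-4,1,0,0,0,0,0,-4,1,0,0,0,0,0,-2,1,0,0,0,0,0,0,1]}}

```text
time_s: 10.6
tcp_pos: [507.3, 131.4, 171.7]
ee_rot: [-3.141, 0.004, 0.301]
wrist_force: [0.5, 0.6, 0.1]
opening: -0.2
```

```bash
python3 -c "
from h import *
corr(508.0,131.4,165)
f=crop('wrist',180,180,380,330,4,'pics/w8.png')
f=crop('side',180,170,320,275,5,'pics/s8.png')
"
```

```text
t 10.6 turn [ 0.01 -0.21 -0.03] shift [ 0.71  0.05 -6.71] tcp [507.29 131.35 171.71] F [0.49 0.64 0.15] open -0.16
```

View pics/w8.png

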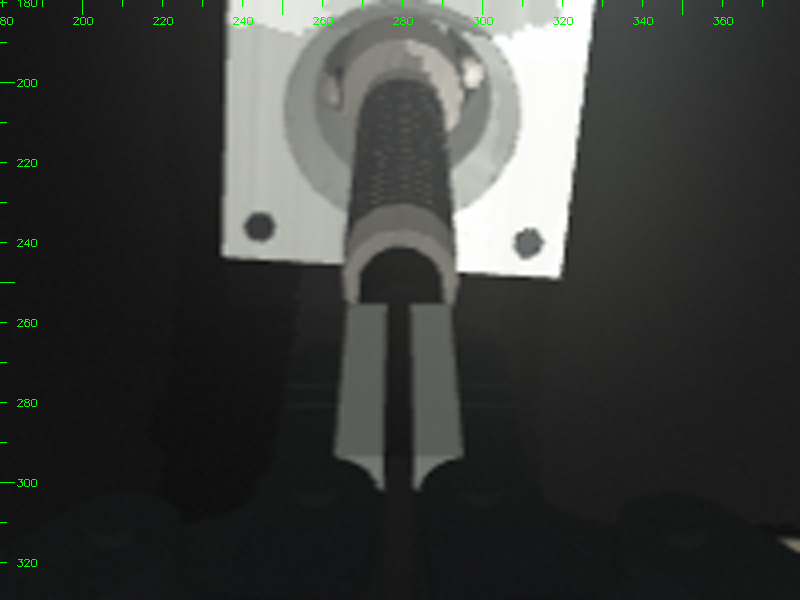

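View pics/s8.png

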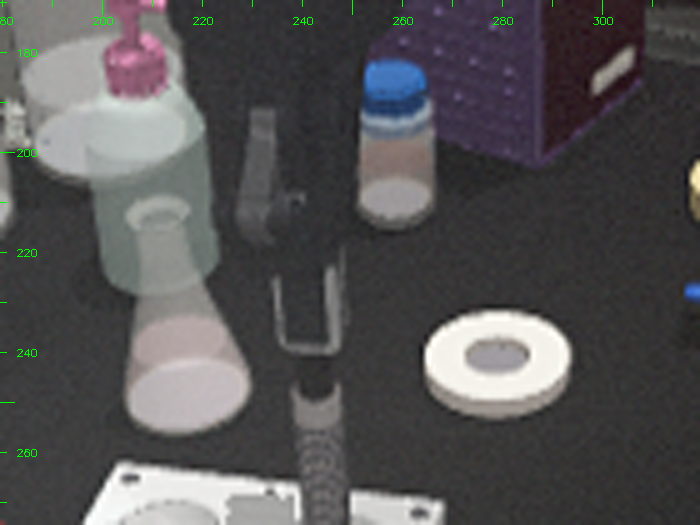

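Closed fingertips are centred over the button (both at crop x≈399). I'll press slowly.

Request:
{"api": "send_rows", "payload": {"plan": [0,-0.2,0,0.7,0,-2,1,0,0,0,0,0,-2,1,0,0,0,0,0,-1.5,1]}}

```text
time_s: 11.0
tcp_pos: [508.5, 131.4, 166.8]
ee_rot: [3.141, -0.002, 0.301]
wrist_force: [0.4, 0.0, -0.2]
opening: -0.2
```

Request:
{"api": "send_rows", "payload": {"plan": [0,0,0,0,0,-1,1,0,0,0,0,0,-1,1]}}

```text
time_s: 11.2
tcp_pos: [508.4, 131.4, 164.6]
ee_rot: [3.141, -0.002, 0.301]
wrist_force: [0.7, 0.1, -0.3]
opening: -0.2
```

Request:
{"api": "send_rows", "payload": {"plan": [0,0,0,0,0,-1,1,0,0,0,0,0,-1,1]}}

```text
time_s: 11.4
tcp_pos: [508.4, 131.4, 162.4]
ee_rot: [3.141, -0.002, 0.301]
wrist_force: [-0.7, -0.6, 2.5]
opening: 0.1
```

Request:
{"api": "send_rows", "payload": {"plan": [0,0,0,0,0,-1,1]}}

```text
time_s: 11.5
tcp_pos: [508.7, 131.5, 161.7]
ee_rot: [3.141, -0.003, 0.301]
wrist_force: [-0.9, -0.2, 5.7]
opening: -0.4
```

Request:
{"api": "send_rows", "payload": {"plan": [0,0,0,0,0,-1,1]}}

```text
time_s: 11.6
tcp_pos: [509.0, 131.5, 161.1]
ee_rot: [3.141, -0.004, 0.301]
wrist_force: [-0.3, -0.8, 5.4]
opening: 0.1
```

Request:
{"api": "send_rows", "payload": {"plan": [0,0,0,0,0,-1,1]}}

```text
time_s: 11.7
tcp_pos: [509.3, 131.5, 160.6]
ee_rot: [3.141, -0.005, 0.301]
wrist_force: [-1.4, -0.1, 6.0]
opening: 0.4
```

Request:
{"api": "send_rows", "payload": {"plan": [0,0,0,0,0,-1,1]}}

```text
time_s: 11.8
tcp_pos: [509.6, 131.6, 160.0]
ee_rot: [3.141, -0.006, 0.301]
wrist_force: [-1.0, -0.3, 5.6]
opening: 0.1
```

Request:
{"api": "send_rows", "payload": {"plan": [0,0.15,0,-0.5,0,-1,1]}}

```text
time_s: 11.9
tcp_pos: [509.3, 131.6, 159.6]
ee_rot: [3.141, -0.004, 0.301]
wrist_force: [-0.6, -0.2, 5.9]
opening: -0.0
```

Request:
{"api": "send_rows", "payload": {"plan": [0,0.15,0,-0.5,0,-1,1]}}

```text
time_s: 12.0
tcp_pos: [509.2, 131.7, 159.1]
ee_rot: [-3.141, -0.003, 0.301]
wrist_force: [-0.6, -0.7, 5.9]
opening: 0.1
```

Request:
{"api": "send_rows", "payload": {"plan": [0,0.15,0,-0.4,0,-1,1]}}

```text
time_s: 12.1
tcp_pos: [509.1, 131.7, 158.7]
ee_rot: [-3.141, -0.002, 0.301]
wrist_force: [-1.0, -1.3, 5.9]
opening: 0.1
```

Request:
{"api": "send_rows", "payload": {"plan": [0,0.08,0,-0.4,0,-1,1,0,0.08,0,-0.4,0,-1,1]}}

```text
time_s: 12.3
tcp_pos: [509.2, 131.7, 158.0]
ee_rot: [-3.141, -0.002, 0.301]
wrist_force: [0.3, -0.3, 7.6]
opening: 0.1
```

Request:
{"api": "send_rows", "payload": {"plan": [0,0.08,0,-0.4,0,-1,1,0,0.08,0,-0.4,0,-1,1]}}

```text
time_s: 12.5
tcp_pos: [509.4, 131.9, 157.7]
ee_rot: [-3.14, -0.003, 0.301]
wrist_force: [-0.1, -0.8, 7.8]
opening: 0.2
```

Request:
{"api": "send_rows", "payload": {"plan": [0,0.08,0,-0.4,0,-1.2,1]}}

```text
time_s: 12.6
tcp_pos: [509.6, 131.9, 157.4]
ee_rot: [-3.14, -0.004, 0.301]
wrist_force: [-0.8, -0.4, 8.9]
opening: -0.1
```

Request:
{"api": "send_rows", "payload": {"plan": [0,0.08,0,-0.4,0,-1.2,1]}}

```text
time_s: 12.7
tcp_pos: [509.7, 132.0, 157.2]
ee_rot: [-3.14, -0.005, 0.301]
wrist_force: [-0.9, -0.9, 10.0]
opening: -0.1
```

Request:
{"api": "send_rows", "payload": {"plan": [0,0.15,0,-0.8,-0.2,-1.5,1]}}

```text
time_s: 12.8
tcp_pos: [509.5, 131.9, 156.7]
ee_rot: [-3.14, -0.004, 0.3]
wrist_force: [-0.7, 0.0, 8.8]
opening: -0.3
```

Request:
{"api": "send_rows", "payload": {"plan": [0,0.15,0,-0.8,-0.2,-1.5,1]}}

```text
time_s: 12.9
tcp_pos: [509.3, 131.7, 156.2]
ee_rot: [-3.139, -0.004, 0.3]
wrist_force: [-1.8, -0.4, 9.5]
opening: 0.0
```

Request:
{"api": "send_rows", "payload": {"plan": [0,0.12,0,-0.7,-0.2,-1.5,1]}}

```text
time_s: 13.0
tcp_pos: [509.3, 131.6, 155.7]
ee_rot: [-3.139, -0.004, 0.3]
wrist_force: [-0.5, 0.4, 9.4]
opening: 0.0
```

Request:
{"api": "send_rows", "payload": {"plan": [0,0.12,0,-0.7,-0.1,-1.5,1]}}

```text
time_s: 13.1
tcp_pos: [509.2, 131.6, 155.2]
ee_rot: [-3.138, -0.004, 0.3]
wrist_force: [-0.5, -0.5, 8.9]
opening: -0.1
```

Request:
{"api": "send_rows", "payload": {"plan": [0,0.12,0,-0.7,-0.1,-1.5,1]}}

```text
time_s: 13.2
tcp_pos: [509.1, 131.6, 154.7]
ee_rot: [-3.138, -0.005, 0.3]
wrist_force: [0.1, -1.0, 10.5]
opening: -0.0
```

Request:
{"api": "send_rows", "payload": {"plan": [0,0.12,0,-0.7,-0.1,-1.6,1]}}

```text
time_s: 13.3
tcp_pos: [509.2, 131.6, 154.3]
ee_rot: [-3.138, -0.005, 0.3]
wrist_force: [-0.8, 0.3, 11.5]
opening: -0.1
```

Request:
{"api": "send_rows", "payload": {"plan": [0,0.12,0,-0.7,-0.1,-1.7,1]}}

```text
time_s: 13.4
tcp_pos: [509.4, 131.6, 154.0]
ee_rot: [-3.138, -0.007, 0.3]
wrist_force: [-0.0, -0.9, 14.5]
opening: 0.2
```

Request:
{"api": "send_rows", "payload": {"plan": [0,0.15,0,-0.8,0,-1.9,1]}}

```text
time_s: 13.5
tcp_pos: [509.6, 131.8, 153.8]
ee_rot: [-3.137, -0.008, 0.3]
wrist_force: [-0.6, -0.4, 16.1]
opening: 0.0
```

Request:
{"api": "send_rows", "payload": {"plan": [0,0,0,0,0,2,1,0,0.2,0,-0.5,0,3,1,0,0.2,0,-0.5,0,8,1,0,0,0,0,0,14,0.7,0,0,0,0,0,10,0.4,0,0,0,0,0,0,0.35,0,0,0,0,0,0,0.35]}}

```text
time_s: 14.2
tcp_pos: [508.4, 131.8, 193.4]
ee_rot: [-3.135, -0.0, 0.3]
wrist_force: [-1.4, 0.3, 0.5]
opening: 55.1
```

```bash
python3 -c "
from h import *
corr(508.0,131.4,185)
f=crop('wrist',180,180,380,330,4,'pics/w9.png')
f=crop('side',180,170,320,275,5,'pics/s9.png')
"
```

```text
t 14.2 turn [-0.37 -0.09 -0.02] shift [-0.4  -0.4  -8.41] tcp [508.4  131.8  193.41] F [-1.39  0.29  0.51] open 55.08
```

View pics/w9.png

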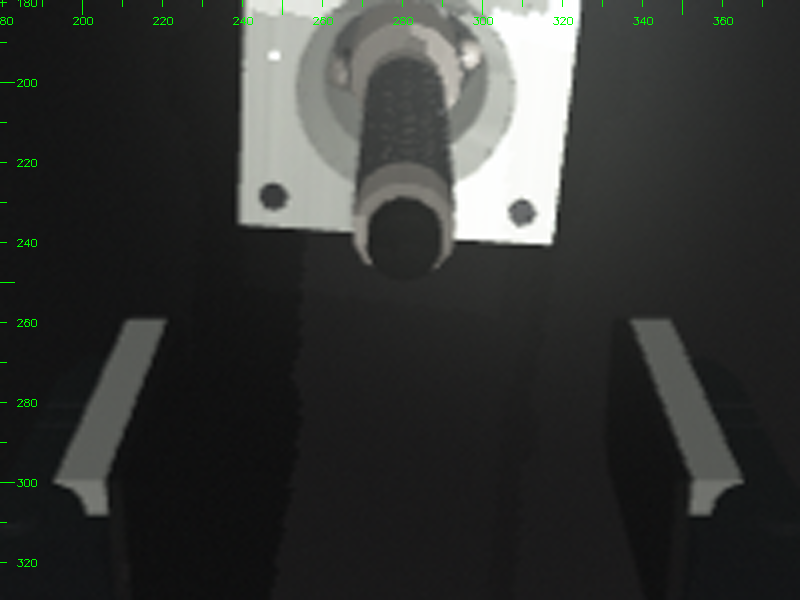

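View pics/s9.png

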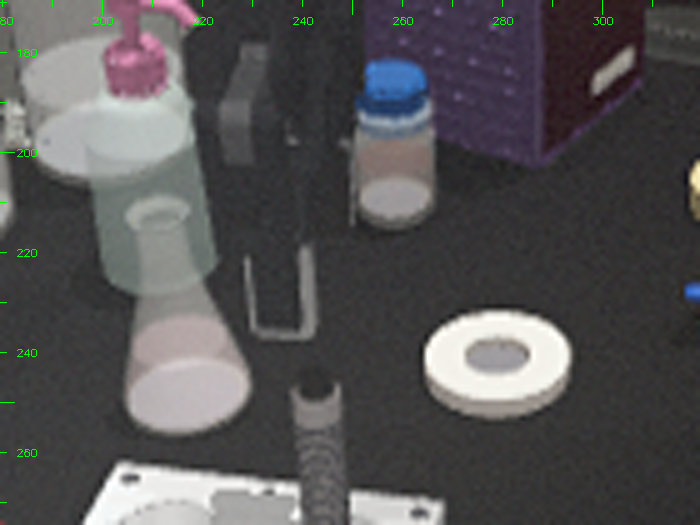

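The button now sits flush and stays down, and the gauge is still upright. The jaws run almost along the plungers, so an off-centre regrasp could push the locked plungers in. I'll measure the plunger heading and turn the gripper so it squeezes across them.

Run:
```python
from h import *
K,T=cal("wrist")
z=30+14
a=atz(K,T,180+340/4-.5,180+70/4-.5,z);b=atz(K,T,180+469/4-.5,180+51/4-.5,z)
print(a,b,np.degrees(np.arctan2(*(b-a)[[1,0]])), (a+b)/2)
print("button",atz(K,T,180+404/4-.5,180+242/4-.5,156))
corr(508.3,131.4,190,yaw=np.radians(116)); print(readout.observe()["joint_positions"].round(2))
```

```text
[500.7073098 146.8338852  44.       ] [515.25704925 116.96157298  44.        ] -64.03093602106568 [507.98217952 131.89772909  44.        ]
button [508.49392245 131.84712301 156.        ]
t 14.35 turn [-0.16 -0.4  98.79] shift [-0.01 -0.37 -3.06] tcp [508.31 131.77 193.06] F [0.58 0.57 0.09] open 55.55
[0.18 0.28 1.64 0.01 1.22 1.45]
```

Request:
{"api": "send_rows", "payload": {"plan": [0,0,4,0,0,0,0.35,0,0,8,0,0,0,0.35,0,0,8,0,0,0,0.35,0,0,8,0,0,0,0.35,0,0,8,0,0,0,0.35,0,0,8,0,0,0,0.35,0,0,8,0,0,0,0.35,0,0,8,0,0,0,0.35,0,0,8,0,0,0,0.35,0,0,8,0,0,0,0.35,0,0,8,0,0,0,0.35,0,0,0,0,0,0,0.35]}}

```text
time_s: 15.55
tcp_pos: [506.3, 131.4, 186.9]
ee_rot: [-3.127, 0.005, 1.826]
wrist_force: [-0.3, -0.4, -0.7]
opening: 55.2
```

Run:
```python
from h import *
corr(508.3,131.5,190,yaw=np.radians(116)); print(readout.observe()["joint_positions"].round(2))
```

```text
t 15.55 turn [ 0.57 -0.67 11.38] shift [2.04 0.15 3.05] tcp [506.26 131.35 186.95] F [-0.32 -0.4  -0.7 ] open 55.25
[ 0.19  0.29  1.64 -0.01  1.22 -0.07]
```

Request:
{"api": "send_rows", "payload": {"plan": [0.3,-0.3,7,1,0,0,0.35,0.3,-0.4,5.5,1,0,0,0.35,0,0,0,0,0,0,0.35,0,0,0,0,0,0,0.35]}}

```text
time_s: 15.95
tcp_pos: [507.9, 131.3, 185.7]
ee_rot: [-3.141, -0.001, 2.033]
wrist_force: [-0.6, 0.5, -0.1]
opening: 55.2
```

Run:
```python
from h import *
corr(508.3,131.5,190,yaw=np.radians(116))
f=crop('wrist',180,180,380,330,4,'pics/w10.png')
```

```text
t 15.95 turn [-0.02 -0.07 -0.47] shift [0.42 0.17 4.26] tcp [507.88 131.33 185.74] F [-0.61  0.54 -0.13] open 55.15
```

View pics/w10.png

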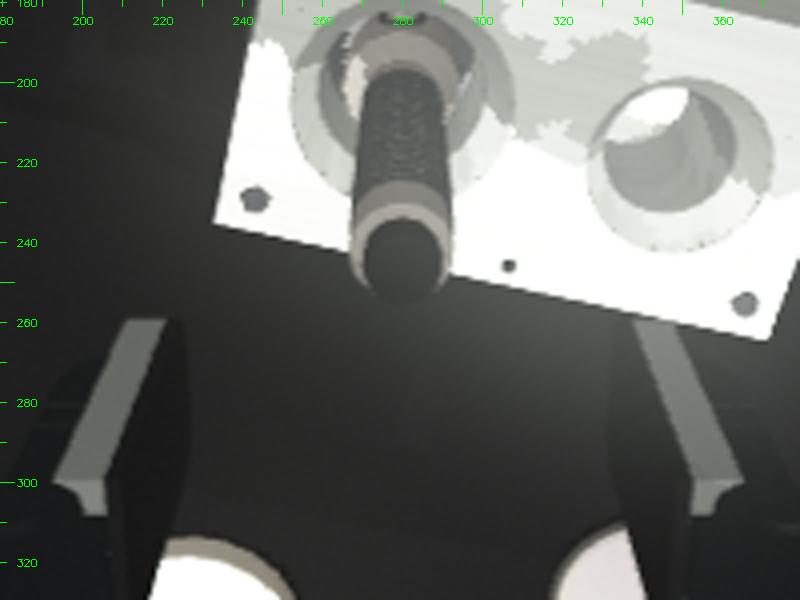

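The view is now along the plungers, with the handle at x≈401 midway between the fingers. I'll descend.

Request:
{"api": "send_rows", "payload": {"plan": [0,0,-0.4,0.4,0,-8,0.35,0,0,0,0,0,-20,0.35,0,0,0,0,0,-25,0.35,0,0,0,0,0,-15,0.4,0,0,0,0,0,-4,0.4,0,0,0,0,0,0,0.4,0,0,0,0,0,0,0.4]}}

```text
time_s: 16.7
tcp_pos: [507.9, 131.3, 109.6]
ee_rot: [-3.14, -0.001, 2.01]
wrist_force: [0.2, 0.0, -0.3]
opening: 51.7
```

Run:
```python
from h import *
corr(508.2,131.5,106,yaw=np.radians(116))
f=crop('wrist',180,180,380,330,4,'pics/w11.png')
```

```text
t 16.7 turn [ 0.   -0.1   0.82] shift [ 0.28  0.19 -3.61] tcp [507.92 131.31 109.61] F [ 0.21  0.03 -0.32] open 51.66
```

View pics/w11.png

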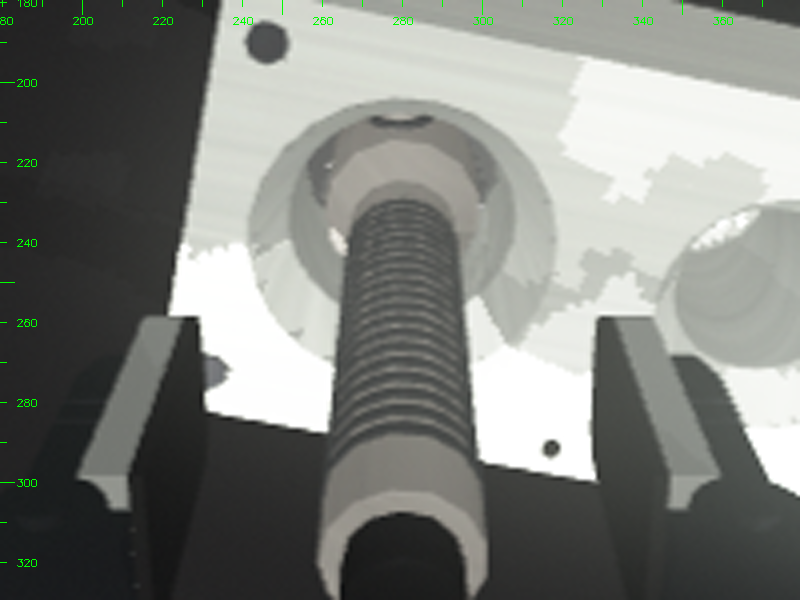

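Request:
{"api": "send_rows", "payload": {"plan": [0,0,0.6,0.3,0.1,-2,0.4,0,0,0,0,0,0,0.55,0,0,0,0,0,0,0.65,0,0,0,0,0,0,0.7,0,0,0,0,0,0,0.73,0,0,0,0,0,0,0.76,0,0,0,0,0,0,0.8,0,0,0,0,0,0,0.9,0,0,0,0,0,0,1,0,0,0,0,0,0,1]}}

```text
time_s: 17.75
tcp_pos: [509.1, 131.5, 109.7]
ee_rot: [3.14, 0.0, 2.021]
wrist_force: [0.3, -0.4, 0.8]
opening: 16.0
```

Run:
```python
from h import *
corr(508.2,131.5,106,yaw=np.radians(116))
```

```text
t 17.75 turn [-0.03  0.09  0.2 ] shift [-0.85 -0.02 -3.71] tcp [509.05 131.52 109.71] F [ 0.3  -0.38  0.82] open 16.01
```

Request:
{"api": "send_rows", "payload": {"plan": [0,0,0,0,0,2,1,0,0,0,0,0,3,1,0,0,0,0,0,3,1,0,0,0,0,0,3,1]}}

```text
time_s: 18.15
tcp_pos: [508.8, 131.4, 120.8]
ee_rot: [3.141, 0.0, 2.021]
wrist_force: [0.0, 0.3, -2.0]
opening: 15.8
```

Run:
```python
from h import *
corr(509.05,131.5,190,yaw=np.radians(116))
```

```text
t 18.15 turn [-0.01  0.02  0.2 ] shift [ 0.29  0.07 69.22] tcp [508.76 131.43 120.78] F [ 0.02  0.33 -2.  ] open 15.84
```

Request:
{"api": "send_rows", "payload": {"plan": [0,0,0,0.1,0,4,1,0,0,0,0,0,5,1,0,0,0,0,0,8,1,0,0,0,0,0,12,1,0,0,0,0,0,18,1,0,0,0,0,0,12,1,0,0,0,0,0,0,1,0,0,0,0,0,0,1]}}

```text
time_s: 18.95
tcp_pos: [509.1, 131.6, 186.3]
ee_rot: [3.138, 0.001, 2.021]
wrist_force: [-0.3, -0.4, -1.8]
opening: 16.2
```

Run:
```python
from h import *
corr(537.8,-84,190,yaw=np.radians(116))
f=crop('wrist',180,180,380,330,4,'pics/w12.png')
f=crop('side',180,170,320,275,5,'pics/s12.png')
```

```text
t 18.95 turn [-0.05  0.18  0.2 ] shift [  28.67 -215.6     3.69] tcp [509.13 131.6  186.31] F [-0.28 -0.43 -1.77] open 16.2
```

View pics/w12.png

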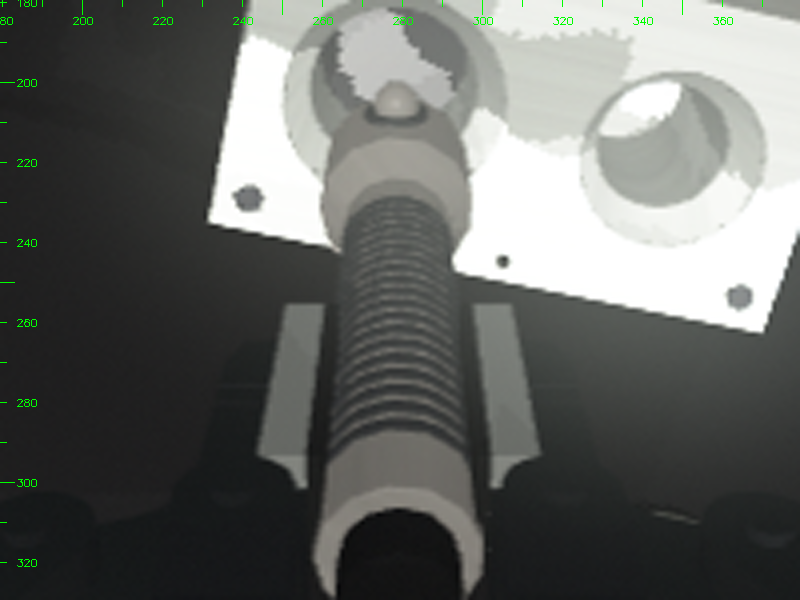

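View pics/s12.png

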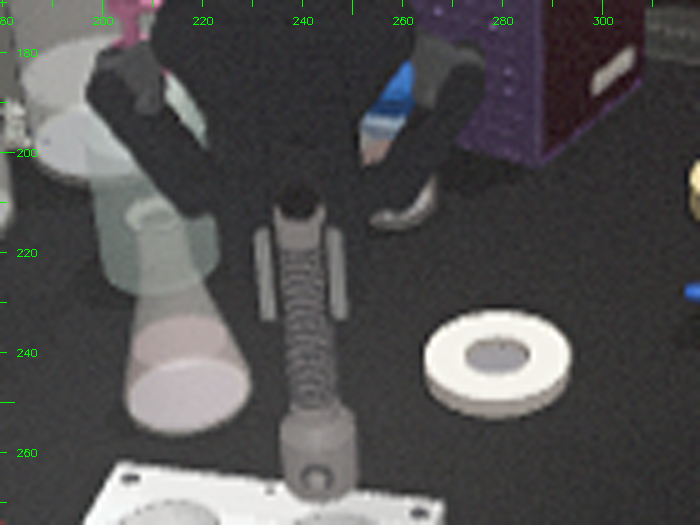

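The gauge is clear of the well and held upright, with its plungers now shorter. I'll carry it to the stand.

Request:
{"api": "send_rows", "payload": {"plan": [0,0.1,0,1,-8,0,1,0,0,0,3,-20,0,1,0,0,0,4,-30,0,1,0,0,0,5,-36,0,1,0,0,0,5,-36,0,1,0,0,0,4,-32,-5,1,0,0,0,3,-24,-10,1,0,0,0,2,-16,-15,1,0,0,0,1,-8,-15,1,0,0,0,0,-3,-8,1,0,0,0,0,0,0,1,0,0,0,0,0,0,1]}}

```text
time_s: 20.25
tcp_pos: [534.1, -94.6, 125.3]
ee_rot: [-3.134, -0.005, 2.021]
wrist_force: [-0.1, -0.2, -1.2]
opening: 15.8
```

Run:
```python
from h import *
corr(538,-84.2,110,yaw=np.radians(116))
```

```text
t 20.25 turn [-0.08 -0.54  0.2 ] shift [  3.9   10.41 -15.26] tcp [534.1  -94.61 125.26] F [-0.05 -0.17 -1.19] open 15.81
```

Request:
{"api": "send_rows", "payload": {"plan": [0,-0.4,0.1,2,5,0,1,0,-0.2,0,1.5,4,-5,1,0,0,0,0,0,0,1,0,0,0,0,0,0,1]}}

```text
time_s: 20.65
tcp_pos: [538.6, -83.2, 121.6]
ee_rot: [3.137, 0.001, 2.025]
wrist_force: [-0.4, 0.2, -1.5]
opening: 15.8
```

Run:
```python
from h import *
corr(538,-84.2,110,yaw=np.radians(116))
f=crop('wrist',180,150,380,300,4,'pics/w13.png')
f=crop('side',220,170,360,275,5,'pics/s13.png')
f=crop('top',220,150,360,255,5,'pics/t13.png')
```

```text
t 20.65 turn [-0.05  0.26 -0.05] shift [ -0.6   -0.95 -11.63] tcp [538.6  -83.25 121.63] F [-0.36  0.17 -1.5 ] open 15.85
```

View pics/w13.png

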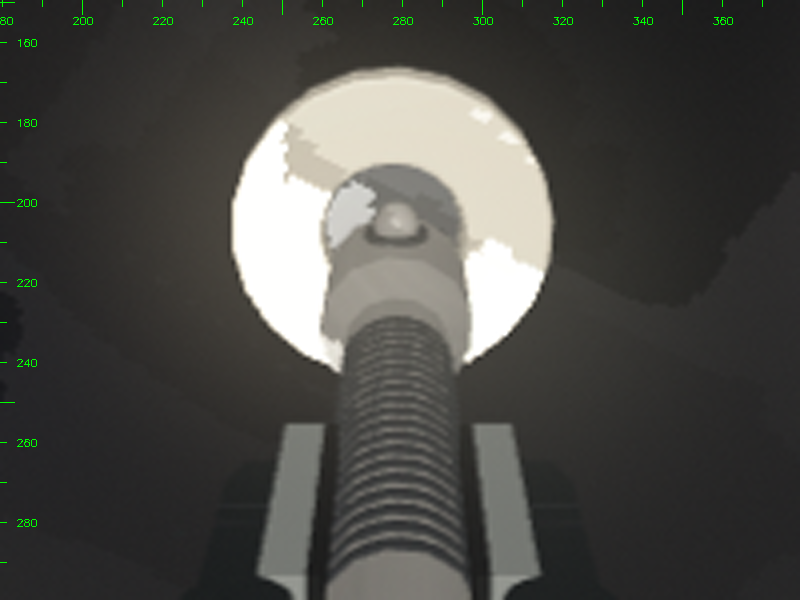

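View pics/s13.png

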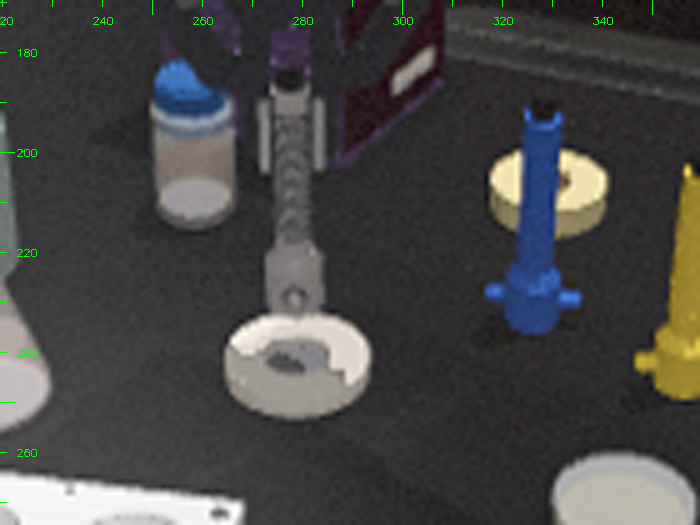

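View pics/t13.png

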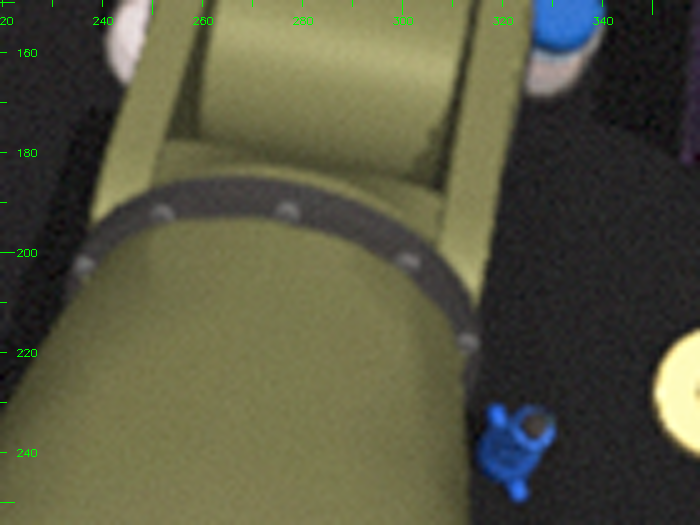

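Run:
```python
from h import *
from scipy.optimize import least_squares
K,T=cal("wrist")
th=np.linspace(0,2*np.pi,200)
def circ(c,r,z): return np.array([proj(K,T,(c[0]+r*np.cos(t),c[1]+r*np.sin(t),z)) for t in th])
def fit(r,z,l,rr,t,c0):
    def f(c):
        P=circ(c,r,z); return [P[:,0].min()-l, P[:,0].max()-rr, P[:,1].min()-t]
    o=least_squares(f,c0); return o.x,o.fun
p=lambda x:180+x/4-.5; v=lambda y:150+y/4-.5
print("rim",fit(36,12,p(232),p(553),v(70),(538,-84)))
print("sock",fit(16,12,p(320),p(466),v(163),(538,-84)))
tz=readout.observe()["tcp_pos"]; fz=tz[2]-79.5
print("barrel top",fit(14,fz+26,p(321),p(471),v(257),(538,-84)))
print("foot",fit(14,fz+1.5,p(330),p(469),v(212),(538,-84)))
corr(538,-84.2,110,yaw=np.radians(116))
```

```text
rim (array([537.02222083, -83.79604224]), array([-0.24721536,  0.24766188,  0.02078473]))
sock (array([537.31391951, -84.17013926]), array([ 0.32920477, -0.32947152, -0.01289019]))
barrel top (array([537.93015059, -84.00678549]), array([-0.81668177,  0.81741289,  0.03579364]))
foot (array([538.28487253, -83.10792565]), array([-0.29044669,  0.2906801 ,  0.01136924]))
t 20.85 turn [-0.06  0.24 -0.  ] shift [ -0.44  -0.48 -11.48] tcp [538.44 -83.72 121.48] F [-0.19 -0.43 -0.97] open 16.11
```

Request:
{"api": "send_rows", "payload": {"plan": [0,0.2,0,-1,-0.5,-6,1,0,0,0,0,0,-10,1,0,0,0,0,0,-6,1,0,0,0,0,0,-1,1,0,0,0,0,0,0,1]}}

```text
time_s: 21.35
tcp_pos: [536.9, -84.5, 95.7]
ee_rot: [-3.141, -0.002, 2.024]
wrist_force: [-0.2, 0.3, -0.7]
opening: 15.9
```

Run:
```python
from h import *
corr(537.4,-84.2,94,yaw=np.radians(116))
f=crop('side',220,170,360,275,5,'pics/s14.png')
f=crop('wrist',180,150,380,300,4,'pics/w14.png')
```

```text
t 21.35 turn [-0.07 -0.05  0.03] shift [ 0.49  0.31 -1.73] tcp [536.91 -84.51  95.73] F [-0.21  0.28 -0.66] open 15.91
```

View pics/s14.png

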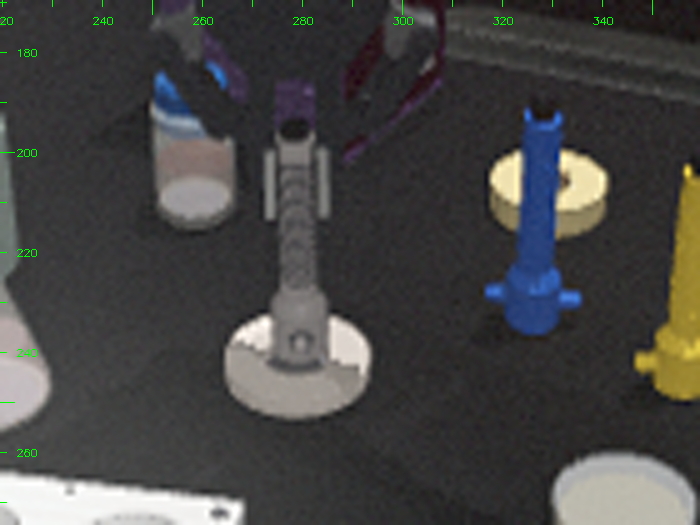

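View pics/w14.png

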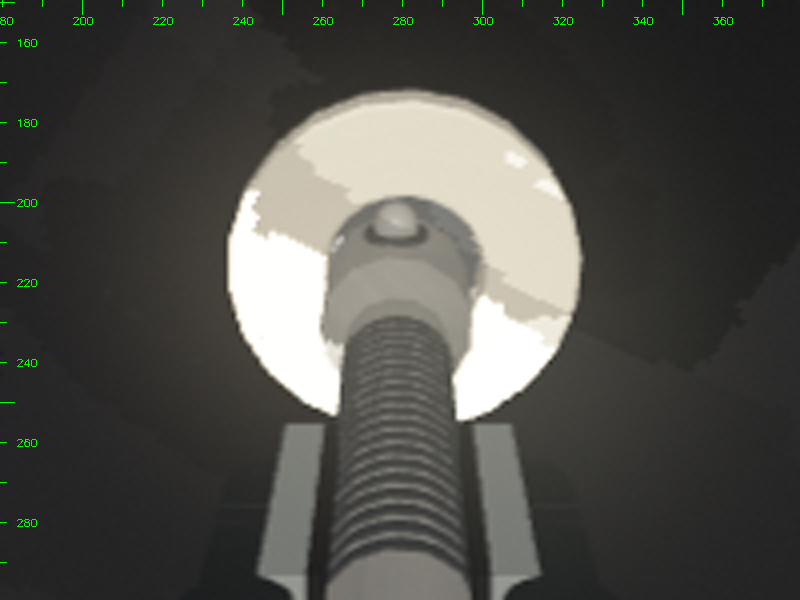

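Run:
```python
from h import *
from scipy.optimize import least_squares
K,T=cal("wrist")
th=np.linspace(0,2*np.pi,200)
def circ(c,r,z): return np.array([proj(K,T,(c[0]+r*np.cos(t),c[1]+r*np.sin(t),z)) for t in th])
def fit(r,z,l,rr,t,c0):
    def f(c):
        P=circ(c,r,z); return [P[:,0].min()-l, P[:,0].max()-rr, P[:,1].min()-t]
    o=least_squares(f,c0); return o.x.round(2),o.fun.round(2)
p=lambda x:180+x/4-.5; v=lambda y:150+y/4-.5
print("rim",fit(36,12,p(228),p(582),v(97),(538,-84)))
print("sock",fit(16,12,p(327),p(484),v(195),(538,-84)))
tz=readout.observe()["tcp_pos"]; fz=tz[2]-79.5
print("barrel top",fit(14,fz+26,p(321),p(471),v(257),(538,-84)))
print("foot",fit(14,fz+1.5,p(330),p(469),v(212),(538,-84)))
corr(538,-84.2,110,yaw=np.radians(116))
```

```text
rim (array([537.78, -84.08]), array([-0.1 ,  0.1 ,  0.01]))
sock (array([537.77, -83.79]), array([-0.08,  0.08,  0.  ]))
barrel top (array([536.25, -84.85]), array([-0.84,  0.84,  0.04]))
foot (array([536.5 , -83.96]), array([-0.31,  0.31,  0.01]))
t 21.5 turn [-0.06  0.01  0.02] shift [ 0.82  0.34 13.67] tcp [537.18 -84.54  96.33] F [-0.6  -0.24 -1.62] open 15.66
```

Request:
{"api": "send_rows", "payload": {"plan": [0,0,0,1.2,0.4,-1,1,0,0,0,0,0,-2,1,0,0,0,0,0,-2,1]}}

```text
time_s: 21.8
tcp_pos: [538.9, -84.2, 91.9]
ee_rot: [3.14, 0.0, 2.024]
wrist_force: [0.8, 0.1, -1.7]
opening: 16.1
```

Request:
{"api": "send_rows", "payload": {"plan": [0,0,0,0,0,-1.5,1,0,0,0,0,0,-1,1]}}

```text
time_s: 22.0
tcp_pos: [538.9, -84.2, 89.0]
ee_rot: [3.14, 0.0, 2.024]
wrist_force: [0.5, -0.2, -0.9]
opening: 15.5
```

Request:
{"api": "send_rows", "payload": {"plan": [0,0,0,-0.5,0,-1,1,0,0,0,0,0,-1,1]}}

```text
time_s: 22.2
tcp_pos: [538.3, -84.2, 86.8]
ee_rot: [3.14, -0.0, 2.024]
wrist_force: [-0.3, -0.9, -1.2]
opening: 16.3
```

Request:
{"api": "send_rows", "payload": {"plan": [0,0,0,0,0,-0.8,1]}}

```text
time_s: 22.3
tcp_pos: [538.3, -84.1, 85.8]
ee_rot: [3.14, -0.0, 2.024]
wrist_force: [-0.4, 0.1, -1.5]
opening: 15.8
```

Request:
{"api": "send_rows", "payload": {"plan": [0,0,0,0,0,-0.8,1]}}

```text
time_s: 22.4
tcp_pos: [538.3, -84.2, 85.2]
ee_rot: [3.14, 0.0, 2.024]
wrist_force: [-1.7, -0.2, 3.7]
opening: 16.1
```

Contact comes at 85.2 with the foot on the socket pad, just as predicted. I'll release and retreat.

Request:
{"api": "send_rows", "payload": {"plan": [0,0,0,0,0,0,0.8,0,0,0,0,0,0,0.7,0,0,0,0,0,0,0.6,0,0,0,0,0,0,0.5,0,0,0,0,0,0,0.35,0,0,0,0,0,0,0.35]}}

```text
time_s: 23.0
tcp_pos: [538.7, -84.3, 85.6]
ee_rot: [3.139, 0.001, 2.024]
wrist_force: [-0.7, -0.0, -0.6]
opening: 55.5
```

Run:
```python
from h import *
corr(538,-84.2,190,yaw=np.radians(116))
f=crop('side',220,170,360,275,5,'pics/s15.png')
f=crop('wrist',180,150,380,300,4,'pics/w15.png')
```

```text
t 23.0 turn [-0.02  0.15  0.02] shift [-6.9000e-01  8.0000e-02  1.0437e+02] tcp [538.69 -84.28  85.63] F [-0.68 -0.04 -0.61] open 55.51
```

View pics/s15.png

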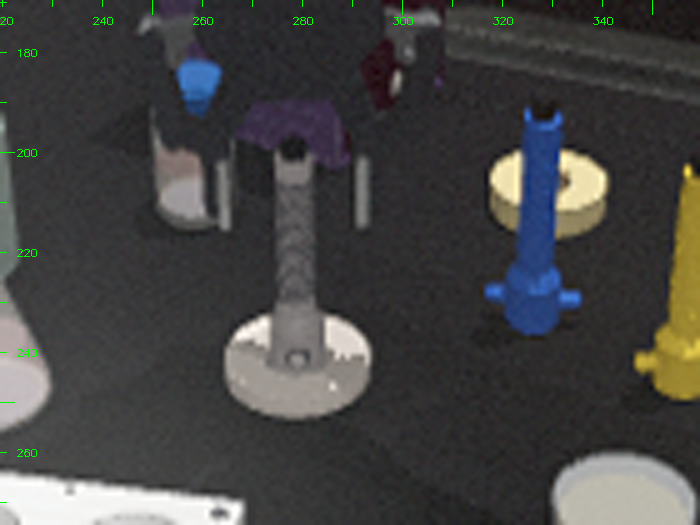

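View pics/w15.png

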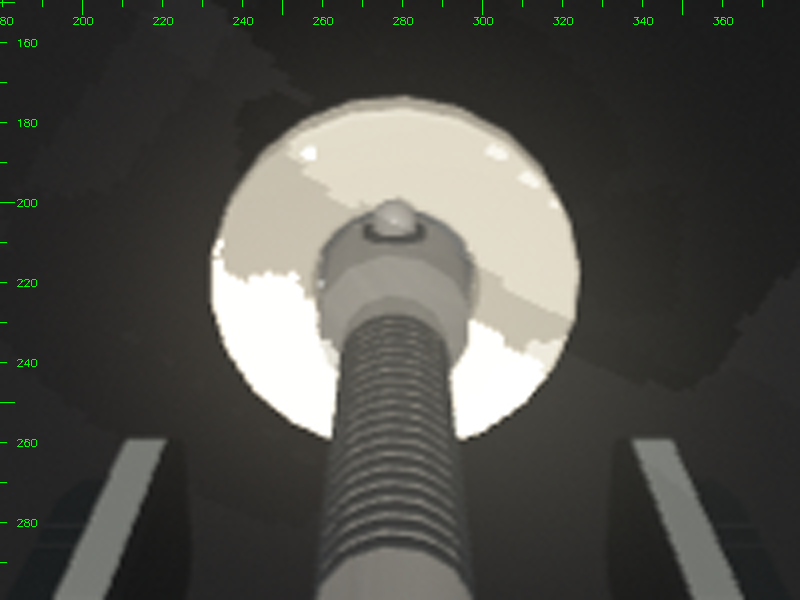

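The gauge stands in its socket with the jaws clear of it. I'll retreat straight up, then to the side.

Request:
{"api": "send_rows", "payload": {"plan": [0,0,0,0,0,8,0.35,0,0,0,0,0,20,0.35,0,0,0,0,0,30,0.35,0,0,0,0,0,35,0.35,0,0,0,0,0,35,0.35,0,0,0,-20,0,20,0.35,0,0,0,-40,0,0,0.35,0,0,0,-40,0,0,0.35,0,0,0,-20,0,0,0.35,0,0,0,0,0,0,0.35,0,0,0,0,0,0,0.35]}}

```text
time_s: 24.2
tcp_pos: [413.5, -83.7, 245.3]
ee_rot: [3.135, 0.005, 2.024]
wrist_force: [-0.8, -0.7, -1.0]
opening: 55.5
```

Run:
```python
from h import *
corr(yaw=np.radians(116))
f=crop('side',220,170,360,275,5,'pics/s16.png')
f=cams.grab_frame('wrist'); cv2.imwrite('pics/w16.png',f['pixels'])
f=cams.grab_frame('top'); cv2.imwrite('pics/t16.png',f['pixels'])
```

```text
t 24.2 turn [0.08 0.46 0.01] shift [0. 0. 0.] tcp [413.48 -83.72 245.26] F [-0.76 -0.68 -0.99] open 55.54
```

View pics/s16.png

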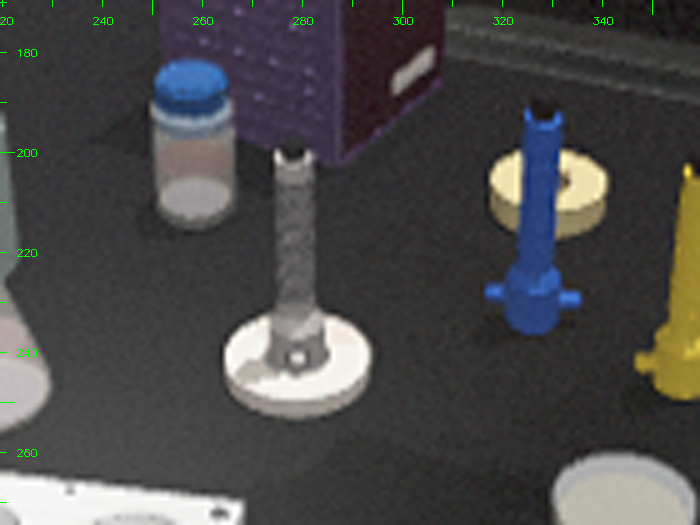

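View pics/w16.png

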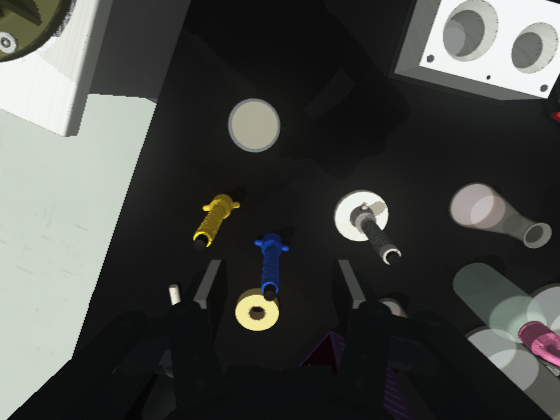

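View pics/t16.png

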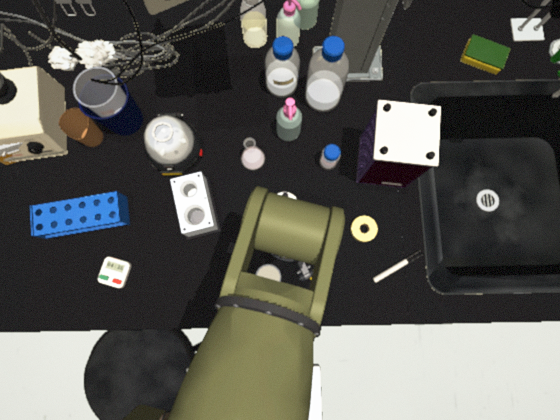

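Run:
```python
from h import *
crop('wrist',325,180,405,270,7,'pics/w17.png')
K,T=cal('wrist')
# expected plunger ends for span 40 & 49 about several headings
for h in (20,24.5):
  for a in (116,-64):
    t=np.radians(a); print(h,a,((proj(K,T,(537.8+h*np.cos(t),-84+h*np.sin(t),20))-[325,180]+.5)*7).round(0))
```

```text
20 116 [281. 176.]
20 -64 [262. 375.]
24.5 116 [283. 153.]
24.5 -64 [260. 397.]
```

View pics/w17.png

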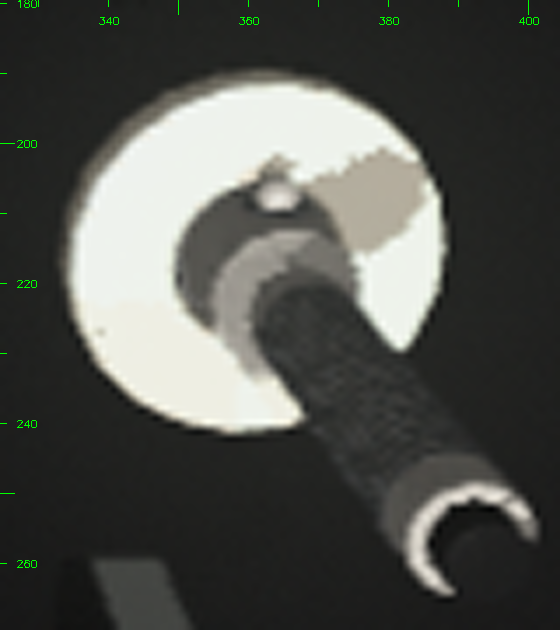

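```bash
python3 -c "
from rig import manip
print(manip.hand_in())"
```

```text
the job is handed in; nothing more can be done
None
```

The gauge is back upright in its round stand with the lock down, and I handed the job in at about 24.5 s of the 64 s allowed. The hand-in reported no verdict.

- **Gauging:** I lowered the gauge slowly into the wide well and touched its floor with about 5.5 N, roughly 40 mm below the mouth. I let go there, and it stood upright and free.
- **Locking:** I pressed the lock button with closed fingertips until the force rose steeply, about 8 mm of travel (button plus pad) and 16 N at the most. Afterwards the button was visibly lower and stayed down.
- **Regrasp and return:** I turned the gripper so it squeezed across the plungers rather than along them, then drew the gauge out and set it in the socket. Contact there came at the expected height with about 4 N.

**Last checks:**
- The gauge stands clear of the gripper.
- The plunger I could see sits where a 40 mm width would put it. The far plunger was hidden, so I did not measure the full width directly.
- The bottle, tape and flask looked unmoved, as did the blue and yellow look-alikes where they were in view.
- During the press the fingertips drifted about 1.5 mm sideways, and during the regrasp the arm shifted about 0.9 mm. Side forces stayed under about 2 N.

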